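Run a batch of chips through the eraser

TASK

Clear the nut driver out of the eraser's way and lay it in the red tool tray, and set every chip carrier upright on the bed of the sled. Slide the loaded sled under the hood until it is fully home against the stop, and only then swing the lamp lever all the way on and let it shine for four seconds. Swing the lever all the way off again before you draw the sled back out, its whole bed well clear of the hood with the carriers still standing on it, and leave everything else on the desk alone.

Things in the scene. Friction and masses are not known exactly. Their poses are not given: they have to be found in the camera images.
- eraser: Fixed grey chip eraser: low hood over a straight tunnel, 195 long x 110 wide x 62 high. Origin: on the desk, middle of the tunnel's mouth; +x runs into the tunnel, z up. Tunnel: clear from y = -43 to 43, ceiling 36 above the desk, floor is the bare desk; a rigid stop closes it 180 inside the mouth. Violet strip on the mouth's lip. Lamp lever on the roof.
- sled: Loose aluminium sled, 0.4 kg. Origin: underside, centre of bed; +x its leading end. Bed 166 (x) x 76 (y), 6 thick, sides open; a lip 5 wide across each end rises to 11 (156 between). A neck 6 high leads back to a red upright fin handle: centre x = -148, 36 long (x), 12 thick (y), 6 to 52 above the desk. Origin is 97 inside the mouth when the bed meets the stop. Starts askew.
- nut_driver: Nut driver, 142 long, about 80 g: amber square handle 80 x 22 x 22, chrome shaft 8 thick, socket 13 thick. Origin: on its axis at mid-handle, near its centre of mass, 11 above what it lies on; +x towards the socket, whose end is at x = 102. Starts flat on the desk across the way into the tunnel, 60 to 85 before the mouth.
- tool_tray: Fixed red open tool tray, 200 (x) x 90 (y) x 18 high, walls and floor 4 thick. Origin: underside centre.
- lamp (a joint): Lamp lever on the eraser's roof: 0 = off, leaning 0.5 rad from upright towards the mouth (eraser -x); 1.0 rad (end of travel) = on, leaning 0.5 rad inwards (eraser +x). Stays where it is left; a push of about 2 N at the tip moves it.
- lamp_tip (a point): Centre of the red ball, 26 across, at the tip of the lamp lever, 128 above the desk at either end of travel. The lever turns about a line along the eraser's y, 50 below the ball when upright: 130 inwards of the mouth and 84 above the desk. Its base block is 70 x 50 and rises to 97 above the desk.
- carrier1: Chip carrier, 30 g: black block 44 (x) x 24 (y) x 20 high with a grey-violet ceramic chip on top (23 high over all). Origin: underside centre, z up. Starts upright on the desk; between three and five of these are there.
- carrier2: Chip carrier, 30 g: black block 44 (x) x 24 (y) x 20 high with a grey-violet ceramic chip on top (23 high over all). Origin: underside centre, z up. Starts upright on the desk; between three and five of these are there.
- carrier3: Chip carrier, 30 g: black block 44 (x) x 24 (y) x 20 high with a grey-violet ceramic chip on top (23 high over all). Origin: underside centre, z up. Starts upright on the desk; between three and five of these are there.
- carrier4: Chip carrier, 30 g: black block 44 (x) x 24 (y) x 20 high with a grey-violet ceramic chip on top (23 high over all). Origin: underside centre, z up. Starts upright on the desk; between three and five of these are there.
- carrier5: Chip carrier, 30 g: black block 44 (x) x 24 (y) x 20 high with a grey-violet ceramic chip on top (23 high over all). Origin: underside centre, z up. Starts upright on the desk; between three and five of these are there.
- control_knob: Bystander: amber bakelite control knob, 38 across, 16 high. Origin: underside centre. Leave it where it is.
- cassette: Bystander: clear data cassette, 100 x 64 x 12. Origin: underside centre. Leave it where it is.
- dental_pick: Bystander: steel dental pick, about 130 long lying flat. Origin: underside centre. Leave it where it is.
- solder_reel: Bystander: blue solder reel, 56 across, 40 high. Origin: underside centre. Leave it where it is.
- flux_jar: Bystander: small jar, 50 across, 50 high. Origin: underside centre. Leave it where it is.
- ic_tube: Bystander: clear chip tube, 220 x 14 x 10. Origin: underside centre. Leave it where it is.

How it is judged (in metres and radians):
On the way, in this order (a step that is already met when the one before it is completed fails the run):
1. the nut driver lies in the tray and every carrier stands on the sled's bed, the sled still outside the hood (x of nut_driver in the frame of tool_tray between -0.085 and 0.085 m and y of nut_driver in the frame of tool_tray between -0.04 and 0.04 m and height (world z) of nut_driver below 0.024 m and angle between nut_driver's own x axis and vertical between 1.45 and 1.69 rad and x of carrier1 in the frame of sled between -0.078 and 0.078 m and y of carrier1 in the frame of sled between -0.033 and 0.033 m and z of carrier1 in the frame of sled between 0.001 and 0.012 m and angle between each of carrier1, carrier2, carrier3, carrier4, carrier5's own z axis and vertical below 0.2 rad and x of carrier2 in the frame of sled between -0.078 and 0.078 m and y of carrier2 in the frame of sled between -0.033 and 0.033 m and z of carrier2 in the frame of sled between 0.001 and 0.012 m and x of carrier3 in the frame of sled between -0.078 and 0.078 m and y of carrier3 in the frame of sled between -0.033 and 0.033 m and z of carrier3 in the frame of sled between 0.001 and 0.012 m and x of carrier4 in the frame of sled between -0.078 and 0.078 m and y of carrier4 in the frame of sled between -0.033 and 0.033 m and z of carrier4 in the frame of sled between 0.001 and 0.012 m and x of carrier5 in the frame of sled between -0.078 and 0.078 m and y of carrier5 in the frame of sled between -0.033 and 0.033 m and z of carrier5 in the frame of sled between 0.001 and 0.012 m and x of sled in the frame of eraser below -0.05 m), for 0.2 s.
2. the loaded sled is fully home under the hood, the lamp still off (x of sled in the frame of eraser above 0.088 m and y of sled in the frame of eraser between -0.012 and 0.012 m and x of carrier1 in the frame of sled between -0.078 and 0.078 m and y of carrier1 in the frame of sled between -0.033 and 0.033 m and z of carrier1 in the frame of sled between 0.001 and 0.012 m and angle between each of carrier1, carrier2, carrier3, carrier4, carrier5's own z axis and vertical below 0.2 rad and x of carrier2 in the frame of sled between -0.078 and 0.078 m and y of carrier2 in the frame of sled between -0.033 and 0.033 m and z of carrier2 in the frame of sled between 0.001 and 0.012 m and x of carrier3 in the frame of sled between -0.078 and 0.078 m and y of carrier3 in the frame of sled between -0.033 and 0.033 m and z of carrier3 in the frame of sled between 0.001 and 0.012 m and x of carrier4 in the frame of sled between -0.078 and 0.078 m and y of carrier4 in the frame of sled between -0.033 and 0.033 m and z of carrier4 in the frame of sled between 0.001 and 0.012 m and x of carrier5 in the frame of sled between -0.078 and 0.078 m and y of carrier5 in the frame of sled between -0.033 and 0.033 m and z of carrier5 in the frame of sled between 0.001 and 0.012 m and value of joint lamp below 0.3 rad), for 0.2 s.
3. the lamp lever is on for about four seconds (at least three) with the loaded sled home (x of sled in the frame of eraser above 0.088 m and y of sled in the frame of eraser between -0.012 and 0.012 m and x of carrier1 in the frame of sled between -0.078 and 0.078 m and y of carrier1 in the frame of sled between -0.033 and 0.033 m and z of carrier1 in the frame of sled between 0.001 and 0.012 m and angle between each of carrier1, carrier2, carrier3, carrier4, carrier5's own z axis and vertical below 0.2 rad and x of carrier2 in the frame of sled between -0.078 and 0.078 m and y of carrier2 in the frame of sled between -0.033 and 0.033 m and z of carrier2 in the frame of sled between 0.001 and 0.012 m and x of carrier3 in the frame of sled between -0.078 and 0.078 m and y of carrier3 in the frame of sled between -0.033 and 0.033 m and z of carrier3 in the frame of sled between 0.001 and 0.012 m and x of carrier4 in the frame of sled between -0.078 and 0.078 m and y of carrier4 in the frame of sled between -0.033 and 0.033 m and z of carrier4 in the frame of sled between 0.001 and 0.012 m and x of carrier5 in the frame of sled between -0.078 and 0.078 m and y of carrier5 in the frame of sled between -0.033 and 0.033 m and z of carrier5 in the frame of sled between 0.001 and 0.012 m and value of joint lamp above 0.85 rad), for 3 s.
4. the lamp lever is off again, the sled still home (x of sled in the frame of eraser above 0.08 m and value of joint lamp below 0.15 rad), for 0.2 s.
At the end, for the whole second after the job is handed in: The nut driver lies flat inside the tray; every carrier stands upright (within 0.2 rad) on the sled's bed, centred at least 5 mm inside its edges; the sled is drawn out so that its bed is clear of the mouth; the lamp lever is off (below 0.15 rad); all at rest (x of nut_driver in the frame of tool_tray between -0.085 and 0.085 m and y of nut_driver in the frame of tool_tray between -0.04 and 0.04 m and height (world z) of nut_driver below 0.024 m and angle between nut_driver's own x axis and vertical between 1.45 and 1.69 rad and x of carrier1 in the frame of sled between -0.078 and 0.078 m and y of carrier1 in the frame of sled between -0.033 and 0.033 m and z of carrier1 in the frame of sled between 0.001 and 0.012 m and angle between each of carrier1, carrier2, carrier3, carrier4, carrier5's own z axis and vertical below 0.2 rad and x of carrier2 in the frame of sled between -0.078 and 0.078 m and y of carrier2 in the frame of sled between -0.033 and 0.033 m and z of carrier2 in the frame of sled between 0.001 and 0.012 m and x of carrier3 in the frame of sled between -0.078 and 0.078 m and y of carrier3 in the frame of sled between -0.033 and 0.033 m and z of carrier3 in the frame of sled between 0.001 and 0.012 m and x of carrier4 in the frame of sled between -0.078 and 0.078 m and y of carrier4 in the frame of sled between -0.033 and 0.033 m and z of carrier4 in the frame of sled between 0.001 and 0.012 m and x of carrier5 in the frame of sled between -0.078 and 0.078 m and y of carrier5 in the frame of sled between -0.033 and 0.033 m and z of carrier5 in the frame of sled between 0.001 and 0.012 m and x of sled in the frame of eraser below -0.085 m and value of joint lamp below 0.15 rad and linear speed of each of carrier1, carrier2, carrier3, carrier4, carrier5, nut_driver, sled below 0.02 m/s); the robot touches nothing.
It fails at once if the lamp is on while the sled is not home (value of joint lamp above 0.4 rad and x of sled in the frame of eraser below 0.08 m).
It fails at once if another thing on the desk is shoved about (more than 30 mm) (distance of any of control_knob, cassette, dental_pick, solder_reel, flux_jar, ic_tube from where it was at the start of the episode above 0.03 m).
Of carrier1, carrier2, carrier3, carrier4, carrier5 only 3 to 5 are there at a start; the rules pass over those that are not, and their reading is None.
At some moment in a run one of nut_driver may be knocked a few centimetres aside while the robot is not near it.
Once in a run the grip may slacken for a moment while it holds something.
It also fails if it takes over 210 s, if anything falls off the work surface, if the arm or the gripper's body presses on something with over 40 N, if the wrist force passes 120 N, or if a joint passes its speed limit or range.

ROBOT

A 6-joint arm with a two-finger parallel gripper is mounted at the origin on the work surface. World frame = base frame: x ahead of the robot, y to its left, z up, the work surface at z = 0. Lengths are in mm, angles in degrees, forces in N, time in s.
With the tool pointing down it reaches from about 300 to 750 mm from the base axis. Payload 8.5 kg.
Tool frame: the origin (TCP) lies on the mounting face of the last link; the fingertips stand 166 mm ahead of it and the grasp point (between the pads) lies 147 mm ahead of it; z points along the fingers, y is the direction in which the jaws open and shut (so a half turn about z gives the same grasp; the last joint's range is limited). The gripper opens to 88 mm and grips with 3 to 60 N. Pads are 18 mm wide; open, the fingers measure 123 mm over their backs; the gripper's body (75 mm by 187 mm) begins 45 mm behind the grasp point.
Start: joints at [-77.939, 21.807, 74.336, -0, 83.858, -12.336], TCP at [227.17, -500.875, 404.748] pointing down, gripper open.
Joint ranges: [-178.18, 178.18], [-50.72, 133.34], [12.68, 142.11], [-81.47, 261.47], [9.98, 163.14], [-165.26, 165.26]. Speed limits (degrees/s): [136.94, 136.94, 180, 180, 180, 180].

INTERFACE

Orientations are given as a 3x3 rotation matrix whose columns are the frame's x, y, z axes.
In Python, from station import state, get_image, camera_params, arm gives the robot as it stands. The module is installed in compiled form; this text tells all that it offers.
- The arm moves only by the tool carry_out, never from a script. Its argument "targets" is a list of rows, each a list of 3 entries, a list of its own where there are three numbers: the shift along the tool's x, y, z in mm, then the turn, a rotation vector about the tool's x, y, z in degrees, then the finger opening in mm, from 0 to 88.1. A call has exactly 10 rows; each row is the pose to reach, as a shift and turn from the pose measured when the call began, along the tool's axes at that moment; what a row does not reach only later rows make up. A row lasts 1/12 s, in which the tool goes at most 41.7 mm and 7.16 degrees, less where a joint would pass 70% of its speed; a pose out of reach is approached as far as the arm can. A call with a gripper value outside its range is refused whole. The fingers move at their own pace and stop on an object; "newtons" is the grip in N (left out, the last holds). Time passes only in rows, so rows that repeat a pose let the fingers close, or fill a call up. It gives the time, the measured TCP pose, the force and the opening at its end, in the units of the state.
- state(): the state, without advancing time (a new reading comes with each control period).
- get_image(name): name is "scene" or "top" or "wrist"; returns the picture (420x560x3 uint8, red, green, blue); there is no depth.
- camera_params(name): a dict with "fx", "fy", "cx", "cy" (pixels), "xyz" and "attitude" of the camera in the world. Camera axes: x right, y down, z forward; pixel columns grow to the right and rows downward; lengths in mm; the calibration is good to about 2 mm. A picture is of the moment at which its call begins: read the wrist's pose just before it. camera_params takes no time and is no camera call; for the wrist camera it gives the pose at the moment of the call.
- arm.sign_off(): hands the job in, once; it reports no verdict.
The state is a dict: "t": time; "joints": joint angles; "joint_velocities": joint speeds; "joint_efforts": joint torques, N m; "ee_pos": TCP position; "tool_rot": TCP orientation; "force": force on the tool from outside, world axes, zero at the start; "torque": the same for the moment, N m; "finger_gap": finger opening in mm.
Only numpy, scipy, OpenCV 4.12 (cv2) and the standard library are available. Lean on these libraries where they do the work, as an engineer would, in place of code of your own. Each camera call takes 0.05 s, during which the arm holds its last target.

## Working session

There is one attempt and no reset: what is moved stays moved. The work goes in short steps, Python scripts to look and compute and a tool call to move; the robot and the scene stay as the last step left them, time stands still between calls to the robot, and variables do not carry over. Pictures are saved under pics/ and viewed, and the job is handed in when it is done.

Besides the shell and the picture viewer there is one more tool, called after ">>>" as name(argument=value, ...), one argument or row to a line, values as JSON. carry_out: Moves the arm, as the interface text tells. Its arguments: {"type":"object","properties":{"targets":{"type":"array"},"newtons":{"type":"number"}},"required":["targets"]}

```bash
mkdir -p pics; cat > h.py <<'E'
import numpy as np, cv2
from station import state,get_image,camera_params,arm
def snap(n,f):
    im=get_image(n); cv2.imwrite('pics/'+f,im[:,:,::-1]); return im
def cam(n):
    p=camera_params(n); return p
def ray(p,u,v,z):
    R=np.array(p['attitude']);o=np.array(p['xyz'])
    d=R@np.array([(u-p['cx'])/p['fx'],(v-p['cy'])/p['fy'],1.0])
    return o+d*(z-o[2])/d[2]
def proj(p,X):
    R=np.array(p['attitude']);o=np.array(p['xyz'])
    c=(np.atleast_2d(X)-o)@R
    return np.c_[c[:,0]/c[:,2]*p['fx']+p['cx'],c[:,1]/c[:,2]*p['fy']+p['cy']]
E
python3 - <<'E'
from h import *
s=state();print(s)
for n in('scene','top','wrist'):
    print(n,camera_params(n)); snap(n,n+'0.png')
E
```

```text
{'t': 0.0, 'joints': array([-7.79400629e+01,  2.18400679e+01,  7.43855192e+01, -2.27828987e-03,
        8.38574148e+01, -1.23347817e+01]), 'joint_velocities': array([ 0.01119997,  0.09792016,  0.0550428 , -0.0439616 , -0.0765368 ,
        0.04688136]), 'joint_efforts': array([ 2.51093415e-04, -4.37935102e+01, -2.24558312e+01,  7.13345851e-02,
        3.52411566e-02, -1.38579871e-04]), 'ee_pos': array([ 227.15372624, -500.84361902,  404.14173151]), 'tool_rot': array([[ 9.10720012e-01,  4.13024144e-01, -3.41337564e-04],
       [ 4.13024197e-01, -9.10718963e-01,  1.40842363e-03],
       [ 2.70850373e-04, -1.42366026e-03, -9.99998950e-01]]), 'force': array([ 0.76624292, -0.27661488,  0.28893945]), 'torque': array([ 0.00454423, -0.00917769, -0.00283036]), 'finger_gap': 88.0194923350474}
scene {'fx': 463.92642482748687, 'fy': 463.92642482748687, 'cx': 284.4780606694058, 'cy': 216.59850937292012, 'xyz': array([1435.88083693,  330.1817265 ,  790.50317948]), 'attitude': array([[-0.37748502,  0.57432916, -0.72639595],
       [ 0.92599897,  0.2294035 , -0.29983319],
       [-0.00556517, -0.78582444, -0.6184246 ]])}
top {'fx': 497.5457388871334, 'fy': 497.5457388871334, 'cx': 284.85501104281417, 'cy': 209.8735867273389, 'xyz': array([4.37668293e+02, 7.98976472e-01, 1.38576885e+03]), 'attitude': array([[ 0.0287431 , -0.99231852,  0.12032371],
       [-0.99951105, -0.0270497 ,  0.01568372],
       [-0.01230852, -0.12071567, -0.99261081]])}
wrist {'fx': 346.89168840672977, 'fy': 346.89168840672977, 'cx': 277.26835052819, 'cy': 214.44279018187544, 'xyz': array([ 298.91887398, -468.80909905,  383.61222809]), 'attitude': array([[ 0.41360575, -0.86794757, -0.27494961],
       [-0.91045468, -0.39482407, -0.12323242],
       [-0.00159744,  0.3012988 , -0.95352844]])}
```

View pics/top0.png

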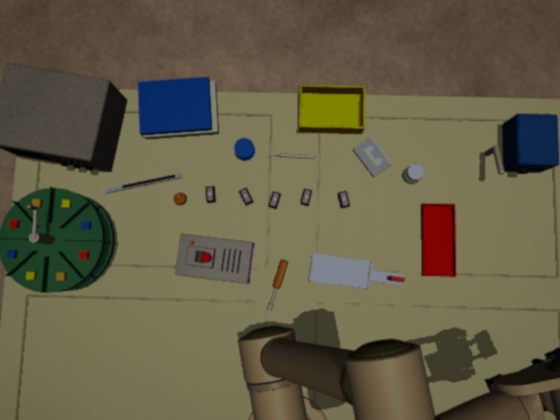

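View pics/scene0.png

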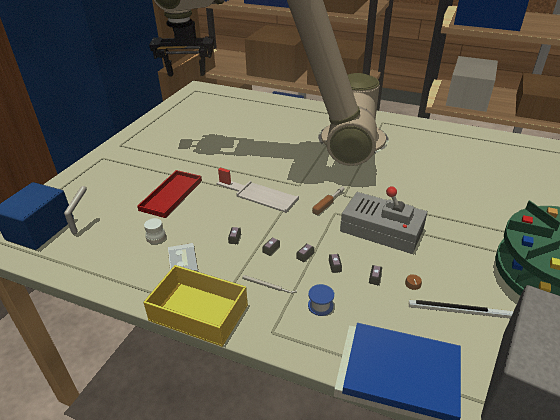

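View pics/wrist0.png

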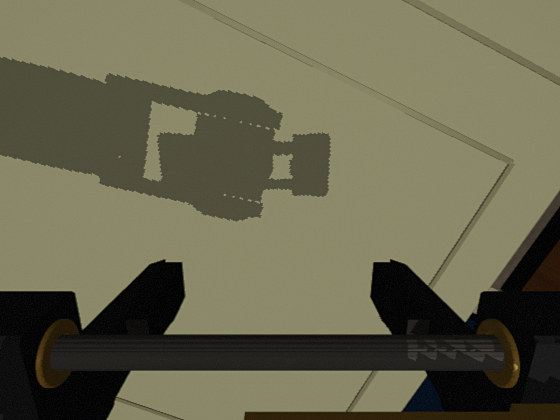

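```bash
python3 - <<'E'
import cv2
im=cv2.imread('pics/top0.png')
c=im[170:320,160:300];cv2.imwrite('pics/c1.png',cv2.resize(c,None,fx=5,fy=4.0*1.25*0.8,interpolation=cv2.INTER_CUBIC)[:600,:800]) if 0 else None
def crop(x0,y0,x1,y1,k,f): cv2.imwrite('pics/'+f,cv2.resize(im[y0:y1,x0:x1],None,fx=k,fy=k,interpolation=cv2.INTER_CUBIC))
crop(165,170,325,320,4,'c1.png'); crop(265,170,465,300,4,'c2.png')
E
```

```text
(no output)
```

View pics/c1.png

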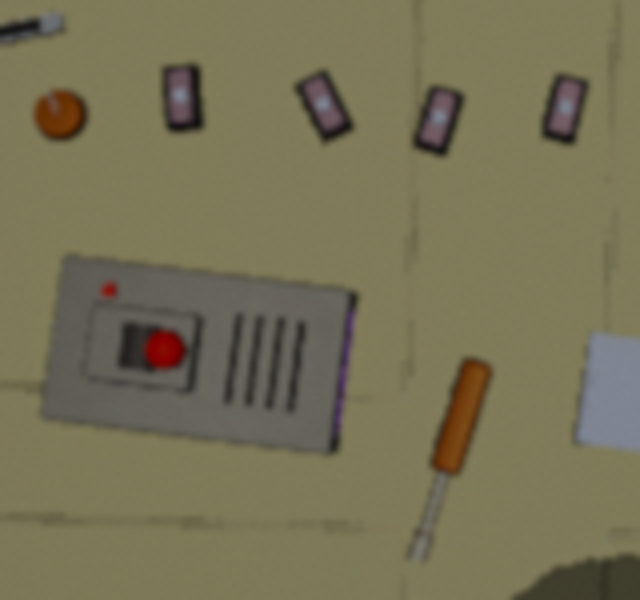

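View pics/c2.png

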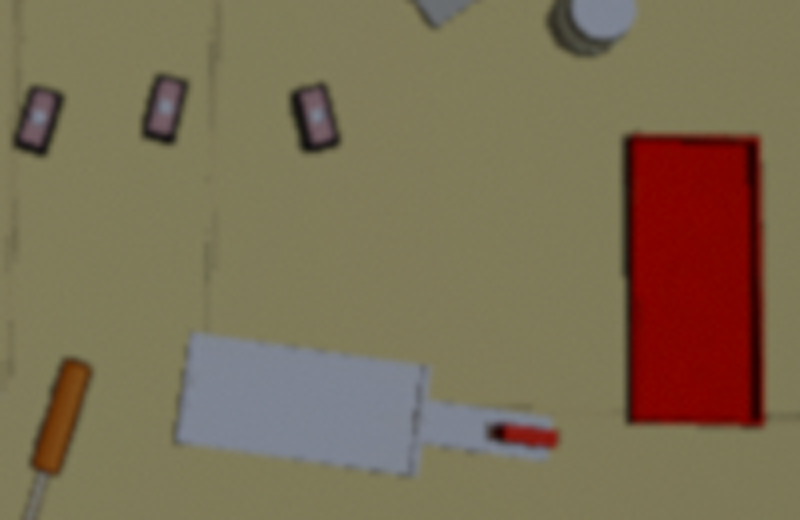

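```bash
cat > fit.py <<'E'
from h import *
from scipy.optimize import least_squares
def fit2d(local,world):
    # rigid 2D fit
    L=np.array(local,float);W=np.array(world)[:,:2]
    lc,wc=L.mean(0),W.mean(0)
    H=(L-lc).T@(W-wc);a=np.arctan2(H[0,1]-H[1,0],H[0,0]+H[1,1])
    R=np.array([[np.cos(a),-np.sin(a)],[np.sin(a),np.cos(a)]])
    t=wc-R@lc
    return t,np.degrees(a),W-(L@R.T+t)
E
python3 - <<'E'
from fit import *
p=camera_params('top')
def c1(x,y):return (x+.5)/4-.5+165,(y+.5)/4-.5+170
def c2(x,y):return (x+.5)/4-.5+265,(y+.5)/4-.5+170
def W(pts,f,z): return [ray(p,*f(*q),z) for q in pts]
w=W([(356,292),(336,453),(41,417),(66,256)],c1,62)
# eraser +x into tunnel (image left ->+y). +y = +90deg from x: world +y -> -x => image down
for n,t in[('eraser',fit2d([(0,-55),(0,55),(195,55),(195,-55)],w))]:print(n,*t)
w=W([(192,332),(428,366),(413,476),(175,442)],c2,11)
print('sled',*fit2d([(83,-38),(-83,-38),(-83,38),(83,38)],w))
w=W([(500,433),(556,438)],c2,52);print('fin',w)
w=W([(477,362),(446,472),(416,560)],c1,11);print('nd',*fit2d([(-40,0),(40,0),(102,0)],w))
w=W([(626,136),(760,136),(763,425),(629,422)],c2,18)
print('tray',*fit2d([(100,45),(100,-45),(-100,-45),(-100,45)],w))
for n,f,q in[('a',c1,(182,97)),('b',c1,(323,104)),('c',c1,(438,118)),('d',c1,(565,107)),('e',c2,(316,116))]:print(n,W([q],f,22))
w=W([(60,113)],c1,16);print('knob',w)
print('ball',W([(164,351)],c1,128))
print('jar',W([(602,8)],c2,50))
E
```

```text
eraser [454.9758601  107.57052776] 84.65506855338157 [[-1.62971321 -0.17194115]
 [ 1.56629262 -1.08523907]
 [ 1.28254507  0.91478686]
 [-1.21912448  0.34239336]]
sled [ 441.01280582 -133.52389249] 83.35160834646132 [[-0.47899271 -1.83374564]
 [ 0.07703984  0.8427269 ]
 [ 0.69008487  1.66203739]
 [-0.288132   -0.67101866]]
fin [array([ 425.47680029, -260.87076699,   52.        ]), array([ 423.26562094, -297.84613485,   52.        ])]
nd [427.73235403  30.99390406] 164.51992437780436 [[-1.18772832  0.89583872]
 [ 0.56365435 -1.4544817 ]
 [ 0.62407397  0.55864299]]
tray [ 533.88719443 -399.96942219] 0.26474947702268503 [[-2.55118017  0.8341513 ]
 [-0.46859175 -1.35434444]
 [ 1.59996797 -0.03064037]
 [ 1.41980394  0.55083351]]
a [array([642.07125934, 231.13016225,  22.        ])]
b [array([639.79660037, 132.96848253,  22.        ])]
c [array([632.14798115,  52.91622218,  22.        ])]
d [array([642.20827859, -34.75939121,  22.        ])]
e [array([ 638.72972516, -139.20037187,   22.        ])]
knob [array([629.4101128 , 316.81524974,  16.        ])]
ball [array([464.03479169, 216.99820607, 128.        ])]
jar [array([ 714.0597881, -329.4815425,   50.       ])]
```

```bash
cat >> h.py <<'E'
from scipy.spatial.transform import Rotation as Ro
def plan(x,y,z,yaw):
    s=state();R=np.array(s['tool_rot']);p=np.array(s['ee_pos'])
    c,q=np.cos(np.radians(yaw)),np.sin(np.radians(yaw))
    T=np.array([[c,q,0],[q,-c,0],[0,0,-1]])
    d=R.T@(np.array([x,y,z])-p); r=Ro.from_matrix(R.T@T).as_rotvec(degrees=True)
    print('t%.2f shift'%s['t'],d.round(1),'turn',r.round(1),'gap %.1f'%s['finger_gap'],'F',np.round(s['force'],1),'p',p.round(1),'yaw %.1f'%np.degrees(np.arctan2(R[1,0],R[0,0])))
E
python3 -c "
from h import *
plan(428,31,330,-15.5)"
```

```text
t0.15 shift [ 402.6 -401.4   74.8] turn [-0.1  0.  39.9] gap 88.1 F [-0.1 -0.3 -0.1] p [ 227.2 -500.9  404.3] yaw 24.4
```

>>> carry_out(
  targets=[
    [[402.6,-401.4,40],[0,0,39.9],60],
    [[402.6,-401.4,40],[0,0,39.9],60],
    [[402.6,-401.4,40],[0,0,39.9],60],
    [[402.6,-401.4,40],[0,0,39.9],60],
    [[402.6,-401.4,40],[0,0,39.9],60],
    [[402.6,-401.4,40],[0,0,39.9],60],
    [[402.6,-401.4,40],[0,0,39.9],60],
    [[402.6,-401.4,40],[0,0,39.9],60],
    [[402.6,-401.4,40],[0,0,39.9],60],
    [[402.6,-401.4,74.8],[0,0,39.9],60],
  ],
)

```text
t: 0.98
ee_pos: [372.4, -114.9, 369.5]
tool_rot: [[0.964, -0.268, 0.002], [-0.268, -0.964, -0.0], [0.002, -0.0, -1.0]]
force: [0.4, -1.1, 0.2]
finger_gap: 59.9
```

```bash
python3 -c "
from h import *
plan(428,31,330,-15.5)"
```

```text
t0.98 shift [  14.4 -155.5   39.6] turn [-0.  -0.1 -0. ] gap 59.9 F [ 0.4 -1.1  0.2] p [ 372.4 -114.9  369.5] yaw -15.5
```

>>> carry_out(
  targets=[
    [[14.4,-155.5,39.6],[0,0,0],60],
    [[14.4,-155.5,39.6],[0,0,0],60],
    [[14.4,-155.5,39.6],[0,0,0],60],
    [[14.4,-155.5,39.6],[0,0,0],60],
    [[14.4,-155.5,39.6],[0,0,0],60],
    [[14.4,-155.5,39.6],[0,0,0],60],
    [[14.4,-155.5,39.6],[0,0,0],60],
    [[14.4,-155.5,39.6],[0,0,0],60],
    [[14.4,-155.5,39.6],[0,0,0],60],
    [[14.4,-155.5,39.6],[0,0,0],60],
  ],
)

```text
t: 1.82
ee_pos: [427.9, 30.0, 330.3]
tool_rot: [[0.963, -0.27, 0.002], [-0.27, -0.963, -0.0], [0.002, -0.0, -1.0]]
force: [0.6, -0.4, 0.3]
finger_gap: 59.9
```

```bash
python3 -c "
from h import *
plan(428,31,330,-15.5);print(camera_params('wrist'));snap('wrist','w1.png')"
```

```text
t1.82 shift [-0.1 -1.   0.3] turn [-0.  -0.1 -0.1] gap 59.9 F [ 0.6 -0.4  0.3] p [427.9  30.  330.3] yaw -15.6
{'fx': 346.89168840672977, 'fy': 346.89168840672977, 'cx': 277.26835052819, 'cy': 214.44279018187544, 'xyz': array([503.766002  ,   8.74137393, 309.80859523]), 'attitude': array([[-2.69064383e-01, -9.18944922e-01, -2.88348033e-01],
       [-9.63122183e-01,  2.56681510e-01,  8.06861974e-02],
       [-1.32562885e-04,  2.99424169e-01, -9.54120092e-01]])}
```

View pics/w1.png

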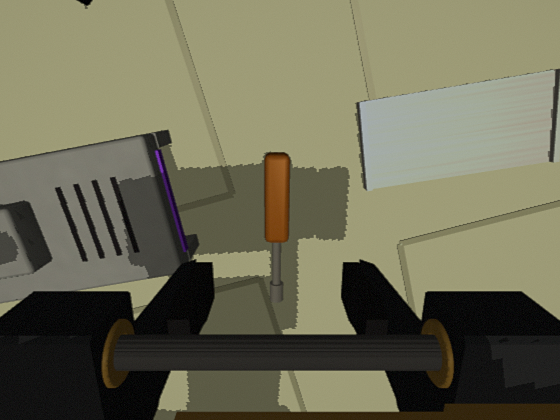

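```bash
python3 - <<'E'
from fit import *
p=camera_params('wrist')
w=[ray(p,277,153,18),ray(p,277,242,18),ray(p,277,301,11)]
print(np.round(w,1),*fit2d([(-40,0),(40,0),(102,0)],w))
w=[ray(p,153,150,62),ray(p,189,259,62)];print('lip',w,np.linalg.norm(w[0]-w[1]))
w=[ray(p,359,102,11),ray(p,366,189,11)];print('sled',w,np.linalg.norm(w[0]-w[1]))
E
```

```text
[[467.4  19.3  18. ]
 [390.5  40.8  18. ]
 [328.   58.3  11. ]] [428.04368778  30.33804651] 164.39176173594612 [[ 0.87444629 -0.24325658]
 [ 0.97701193 -0.27529423]
 [-1.85145822  0.51855081]]
lip [array([498.52937989, 101.6818751 ,  62.        ]), array([412.29975933, 105.96888334,  62.        ])] 86.3361216541937
sled [array([488.47218644, -56.28837657,  11.        ]), array([415.08837607, -47.57145811,  11.        ])] 73.89971780576239
```

>>> carry_out(
  targets=[
    [[0,-0.5,40],[0,0,0],60],
    [[0,-0.5,75],[0,0,0],60],
    [[0,-0.5,105],[0,0,0],60],
    [[0,-0.5,130],[0,0,0],60],
    [[0,-0.5,146],[0,0,0],60],
    [[0,-0.5,157],[0,0,0],60],
    [[0,-0.5,158],[0,0,0],60],
    [[0,-0.5,158],[0,0,0],15],
    [[0,-0.5,158],[0,0,0],15],
    [[0,-0.5,158],[0,0,0],15],
  ],
  newtons=25,
)

```text
t: 2.7
ee_pos: [428.6, 30.4, 173.0]
tool_rot: [[0.963, -0.27, 0.004], [-0.27, -0.963, -0.001], [0.004, -0.0, -1.0]]
force: [0.7, 0.2, -0.4]
finger_gap: 42.0
```

>>> carry_out(
  targets=[
    [[0,0,0],[0,0,0],15],
    [[0,0,0],[0,0,0],15],
    [[0,0,-15],[0,0,0],15],
    [[0,0,-35],[0,0,0],15],
    [[0,0,-60],[0,0,0],15],
    [[0,0,-85],[0,0,0],15],
    [[0,0,-100],[0,0,0],15],
    [[0,0,-100],[0,0,0],15],
    [[0,0,-100],[0,0,0],15],
    [[0,0,-100],[0,0,0],15],
  ],
)

```text
t: 3.53
ee_pos: [427.9, 30.6, 272.5]
tool_rot: [[0.963, -0.27, 0.003], [-0.27, -0.963, -0.001], [0.003, -0.0, -1.0]]
force: [0.5, -0.3, -0.1]
finger_gap: 15.1
```

```bash
python3 -c "
from h import *
plan(559,-400,290,0.3);snap('wrist','w2.png')"
```

```text
t3.53 shift [242.4 379.3 -16.9] turn [  0.   -0.2 -15.9] gap 15.1 F [ 0.5 -0.3 -0.1] p [427.9  30.6 272.5] yaw -15.6
```

View pics/w2.png

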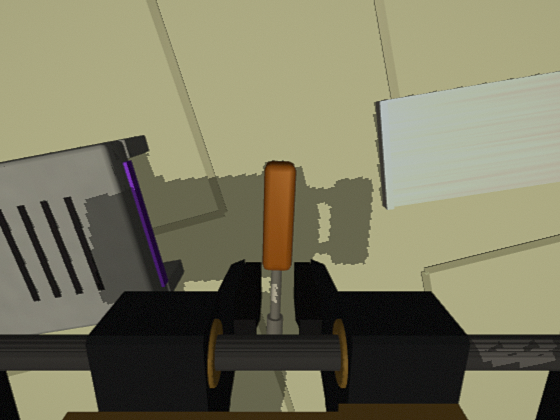

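```bash
python3 - <<'E'
from fit import *
p=camera_params('wrist')
w=[ray(p,280,162,18),ray(p,277.5,268,18)]
print(np.round(w,1),*fit2d([(-40,0),(40,0)],w))
E
```

```text
[[468.4  17.3  18. ]
 [393.   40.1  18. ]] [430.68466581  28.68446958] 163.17661524492388 [[-0.60048102  0.18156336]
 [ 0.60048102 -0.18156336]]
```

>>> carry_out(
  targets=[
    [[2,1,0],[0,0,0.8],50],
    [[2,1,0],[0,0,0.8],50],
    [[2,1,0],[0,0,0.8],50],
    [[2,1,0],[0,0,0.8],50],
    [[2,1,0],[0,0,0.8],50],
    [[2,1,30],[0,0,0.8],50],
    [[2,1,60],[0,0,0.8],50],
    [[2,1,85],[0,0,0.8],50],
    [[2,1,99],[0,0,0.8],50],
    [[2,1,99.5],[0,0,0.8],46],
  ],
)

```text
t: 4.42
ee_pos: [429.4, 29.0, 170.6]
tool_rot: [[0.959, -0.283, -0.002], [-0.283, -0.959, 0.001], [-0.002, 0.0, -1.0]]
force: [-0.8, -0.3, 0.2]
finger_gap: 46.5
```

>>> carry_out(
  targets=[
    [[0,0,0],[0,0,0],15],
    [[0,0,0],[0,0,0],15],
    [[0,0,0],[0,0,0],15],
    [[0,0,0],[0,0,0],15],
    [[0,0,0],[0,0,0],15],
    [[0,0,0],[0,0,0],15],
    [[0,0,0],[0,0,0],15],
    [[0,0,0],[0,0,0],15],
    [[0,0,0],[0,0,0],15],
    [[0,0,-10],[0,0,0],15],
  ],
  newtons=30,
)

```text
t: 5.25
ee_pos: [429.2, 29.0, 180.3]
tool_rot: [[0.959, -0.283, -0.004], [-0.283, -0.959, 0.001], [-0.004, 0.0, -1.0]]
force: [0.6, -0.6, -0.8]
finger_gap: 21.5
```

```bash
python3 -c "
from h import *
plan(559,-400,290,0.3);print(state()['joints'])"
```

```text
t5.25 shift [ 245.6  374.7 -110.5] turn [ -0.    0.2 -16.8] gap 21.5 F [ 0.6 -0.6 -0.8] p [429.2  29.  180.3] yaw -16.5
[-1.19808872e+01  2.94552960e+01  1.09952626e+02  6.29547267e-03
  4.08052246e+01  9.44670503e+01]
```

>>> carry_out(
  targets=[
    [[0,0,-30],[0,0,0],15],
    [[0,0,-70],[0,0,0],15],
    [[10,10,-105],[0,0,-2],15],
    [[30,40,-110],[0,0,-5],15],
    [[50,75,-110],[0,0,-8],15],
    [[70,107,-110],[0,0,-11],15],
    [[90,138,-110],[0,0,-14],15],
    [[110,168,-110],[0,0,-16.8],15],
    [[130,198,-110],[0,0,-16.8],15],
    [[150,229,-110],[0,0,-16.8],15],
  ],
)

```text
t: 6.08
ee_pos: [508.6, -234.8, 290.2]
tool_rot: [[1.0, 0.006, -0.003], [0.006, -1.0, 0.001], [-0.003, -0.001, -1.0]]
force: [0.3, -0.7, -0.9]
finger_gap: 21.6
```

```bash
python3 -c "
from h import *
plan(559,-400,290,0.3)"
```

```text
t6.08 shift [ 4.930e+01  1.655e+02 -1.000e-01] turn [-0.   0.2  0. ] gap 21.6 F [ 0.3 -0.7 -0.9] p [ 508.6 -234.8  290.2] yaw 0.3
```

>>> carry_out(
  targets=[
    [[10,35,0],[0,0,0],15],
    [[20,70,0],[0,0,0],15],
    [[30,105,0],[0,0,0],15],
    [[40,140,0],[0,0,0],15],
    [[49,165.5,0],[0,0,0],15],
    [[49,165.5,0],[0,0,0],15],
    [[49,165.5,0],[0,0,0],15],
    [[49,165.5,0],[0,0,0],15],
    [[49,165.5,0],[0,0,0],15],
    [[49,165.5,0],[0,0,0],15],
  ],
)

```text
t: 6.92
ee_pos: [558.7, -398.9, 290.4]
tool_rot: [[1.0, 0.007, -0.003], [0.007, -1.0, 0.001], [-0.003, -0.001, -1.0]]
force: [0.2, 0.0, -0.6]
finger_gap: 22.1
```

```bash
python3 -c "
from h import *
plan(559,-400,290,0.3);print(camera_params('wrist')['xyz']);snap('wrist','w3.png')"
```

```text
t6.92 shift [0.3 1.1 0.3] turn [-0.   0.2  0.1] gap 22.1 F [ 0.2  0.  -0.6] p [ 558.7 -398.9  290.4] yaw 0.4
[ 637.34621336 -398.52295994  269.46166032]
```

View pics/w3.png

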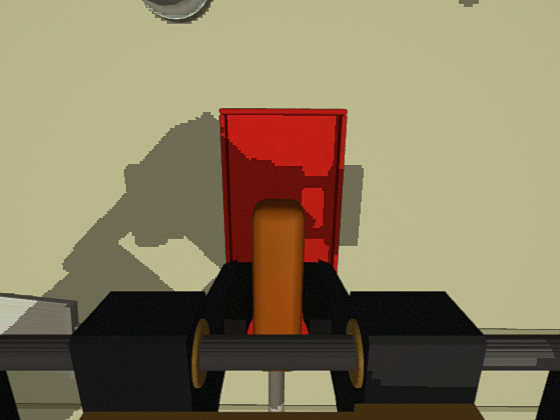

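```bash
python3 -c "
from h import *
p=camera_params('wrist')
for u,v,z in[(220,109,18),(347,109,18),(279,203,145)]:print(ray(p,u,v,z).round(1))"
```

```text
[ 633.4 -358.8   18. ]
[ 634.1 -446.9   18. ]
[ 602.  -399.5  145. ]
```

>>> carry_out(
  targets=[
    [[0,3.5,30],[0,0,0],15],
    [[0,3.5,60],[0,0,0],15],
    [[0,3.5,85],[0,0,0],15],
    [[0,3.5,100],[0,0,0],15],
    [[0,3.5,110],[0,0,0],15],
    [[0,3.5,114],[0,0,0],15],
    [[0,3.5,114.5],[0,0,0],15],
    [[0,3.5,114.5],[0,0,0],36],
    [[0,3.5,114.5],[0,0,0],36],
    [[0,3.5,114.5],[0,0,0],36],
  ],
)

```text
t: 7.8
ee_pos: [558.5, -402.5, 176.8]
tool_rot: [[1.0, 0.007, -0.002], [0.007, -1.0, -0.001], [-0.002, 0.001, -1.0]]
force: [0.3, 1.0, 0.1]
finger_gap: 36.0
```

>>> carry_out(
  targets=[
    [[0,0,0],[0,0,0],36],
    [[0,0,-15],[0,0,0],36],
    [[0,0,-45],[0,0,0],36],
    [[0,0,-80],[0,0,0],36],
    [[0,0,-120],[0,0,0],40],
    [[0,0,-130],[0,0,0],60],
    [[0,0,-130],[0,0,0],60],
    [[0,0,-130],[0,0,0],60],
    [[0,0,-130],[0,0,0],60],
    [[0,0,-130],[0,0,0],60],
  ],
)

```text
t: 8.63
ee_pos: [558.7, -402.4, 304.6]
tool_rot: [[1.0, 0.007, -0.005], [0.007, -1.0, 0.002], [-0.005, -0.002, -1.0]]
force: [0.1, 0.6, 0.1]
finger_gap: 60.1
```

```bash
python3 -c "
from h import *
plan(640,-139,300,10);snap('wrist','w4.png')"
```

```text
t8.63 shift [  83.2 -262.8    4.8] turn [-0.1  0.3 -9.6] gap 60.1 F [0.1 0.6 0.1] p [ 558.7 -402.4  304.6] yaw 0.4
```

View pics/w4.png

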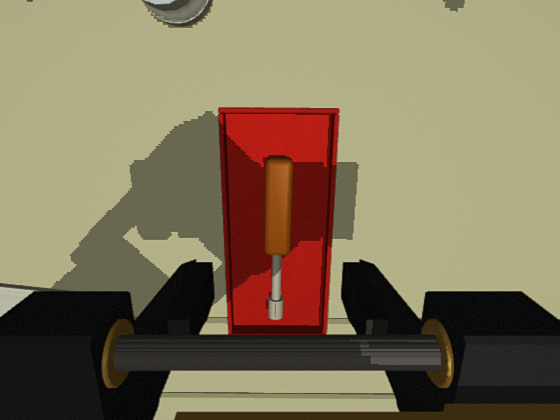

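```bash
python3 -c "
from h import *
plan(639,-139,300,105)"
```

```text
t8.68 shift [  82.2 -262.9    5. ] turn [-3.000e-01  1.000e-01 -1.046e+02] gap 60.0 F [-0.2  0.1  1.2] p [ 558.7 -402.5  304.8] yaw 0.4
```

>>> carry_out(
  targets=[
    [[40,-130,0],[0,0,-60],70],
    [[40,-130,0],[0,0,-60],70],
    [[40,-130,0],[0,0,-60],70],
    [[40,-130,0],[0,0,-60],70],
    [[82,-263,5],[0,0,-71],70],
    [[82,-263,5],[0,0,-71],70],
    [[82,-263,5],[0,0,-71],70],
    [[82,-263,5],[0,0,-71],70],
    [[82,-263,5],[0,0,-71],70],
    [[82,-263,5],[0,0,-71],70],
  ],
)

```text
t: 9.52
ee_pos: [639.2, -137.2, 298.7]
tool_rot: [[0.311, 0.95, -0.006], [0.951, -0.311, 0.003], [0.0, -0.007, -1.0]]
force: [0.1, 0.3, -0.6]
finger_gap: 69.9
```

>>> carry_out(
  targets=[
    [[0,0,0],[0,0,-34],70],
    [[0,0,0],[0,0,-34],70],
    [[0,0,0],[0,0,-34],70],
    [[0,0,0],[0,0,-34],70],
    [[0,0,0],[0,0,-34],70],
    [[0,0,0],[0,0,-34],70],
    [[0,0,0],[0,0,-34],70],
    [[0,0,0],[0,0,-34],70],
    [[0,0,0],[0,0,-34],70],
    [[0,0,0],[0,0,-34],70],
  ],
)

```text
t: 10.35
ee_pos: [639.2, -137.3, 298.6]
tool_rot: [[-0.273, 0.962, -0.006], [0.962, 0.273, 0.003], [0.004, -0.005, -1.0]]
force: [0.2, 1.1, 0.1]
finger_gap: 70.0
```

```bash
python3 -c "
from h import *
plan(639,-139,300,105);print(state()['joints'].round(0));snap('wrist','w5.png')"
```

```text
t10.35 shift [-1.6 -0.7 -1.4] turn [-0.3 -0.2  0.8] gap 70.0 F [0.2 1.1 0.1] p [ 639.2 -137.3  298.6] yaw 105.8
[-22.  37.  65.  -0.  78. -38.]
```

View pics/w5.png

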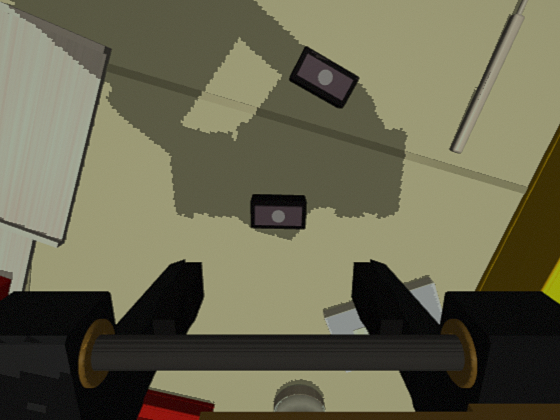

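```bash
python3 - <<'E'
from h import *
p=camera_params('wrist')
def R(*a):
    w=ray(p,*a);print(a,w[:2].round(1));return w
R(278,216,23); R(325,77,23)
a=R(251,229,20)-R(305,228,20); print(np.degrees(np.arctan2(a[1],a[0])),np.linalg.norm(a))
a=R(290,78,20)-R(343,107,20); print(np.degrees(np.arctan2(a[1],a[0])),np.linalg.norm(a))
R(109,48,11);R(62,244,11);R(0,219,11)
E
```

```text
(278, 216, 23) [ 639.6 -140.2]
(325, 77, 23) [643.2 -35.1]
(251, 229, 20) [ 622.3 -157.3]
(305, 228, 20) [ 663.  -144.8]
-162.8782929838565 42.66523889471954
(290, 78, 20) [620.3 -42.1]
(343, 107, 20) [662.  -50.2]
168.93352939246324 42.48203312482181
(109, 48, 11) [492.2 -57.3]
(62, 244, 11) [ 474.4 -216.8]
(0, 219, 11) [ 423.6 -208.6]
```

```bash
python3 -c "
from h import *
plan(639.6,-140.0,170,107)"
```

```text
t10.40 shift [ -3.3   0.3 128.7] turn [-0.3 -0.2 -1.2] gap 70.1 F [-0.5 -0.8 -1. ] p [ 639.2 -137.3  298.7] yaw 105.8
```

>>> carry_out(
  targets=[
    [[-3,0.3,40],[-0.3,-0.2,-1.2],66],
    [[-3,0.3,75],[-0.3,-0.2,-1.2],66],
    [[-3,0.3,105],[-0.3,-0.2,-1.2],66],
    [[-3,0.3,122],[-0.3,-0.2,-1.2],66],
    [[-3,0.3,128.7],[-0.3,-0.2,-1.2],66],
    [[-3,0.3,128.7],[-0.3,-0.2,-1.2],66],
    [[-3,0.3,128.7],[-0.3,-0.2,-1.2],36],
    [[-3,0.3,128.7],[-0.3,-0.2,-1.2],36],
    [[-3,0.3,128.7],[-0.3,-0.2,-1.2],36],
    [[-3,0.3,128.7],[-0.3,-0.2,-1.2],36],
  ],
  newtons=20,
)

```text
t: 11.23
ee_pos: [639.7, -139.8, 171.3]
tool_rot: [[-0.293, 0.956, 0.002], [0.956, 0.293, -0.0], [-0.001, 0.002, -1.0]]
force: [-0.3, 0.7, 4.6]
finger_gap: 44.1
```

>>> carry_out(
  targets=[
    [[0,0,0],[0,0,0],36],
    [[0,0,0],[0,0,0],36],
    [[0,0,0],[0,0,0],36],
    [[0,0,-10],[0,0,0],36],
    [[0,0,-30],[0,0,0],36],
    [[0,0,-60],[0,0,0],36],
    [[0,0,-60],[0,0,0],36],
    [[0,0,-60],[0,0,0],36],
    [[0,0,-60],[0,0,0],36],
    [[0,0,-60],[0,0,0],36],
  ],
)

```text
t: 12.07
ee_pos: [639.4, -139.7, 230.3]
tool_rot: [[-0.293, 0.956, -0.0], [0.956, 0.293, 0.001], [0.001, 0.0, -1.0]]
force: [0.8, 0.1, -0.5]
finger_gap: 44.1
```

```bash
cat >> h.py <<'E'
SL=np.array([441.,-133.5]);SY=83.3
def slot(k,z):
    c,s=np.cos(np.radians(SY)),np.sin(np.radians(SY))
    x,y=SL+np.array([c,s])*k
    print('slot',k,x.round(1),y.round(1)); plan(x,y,z,SY)
E
python3 -c "
from h import *
slot(-60,230)"
```

```text
slot -60 434.0 -193.1
t12.07 shift [   9.1 -212.     0.3] turn [-0.  -0.  23.7] gap 44.1 F [ 0.8  0.1 -0.5] p [ 639.4 -139.7  230.3] yaw 107.0
```

>>> carry_out(
  targets=[
    [[1,-25,0],[0,0,5],36],
    [[3,-60,0],[0,0,10],36],
    [[5,-100,0],[0,0,15],36],
    [[7,-140,0],[0,0,20],36],
    [[8,-175,0],[0,0,23.7],36],
    [[9,-200,0],[0,0,23.7],36],
    [[9,-212,0],[0,0,23.7],36],
    [[9,-212,0],[0,0,23.7],36],
    [[9,-212,0],[0,0,23.7],36],
    [[9,-212,0],[0,0,23.7],36],
  ],
)

```text
t: 12.9
ee_pos: [435.1, -193.2, 230.1]
tool_rot: [[0.115, 0.993, 0.0], [0.993, -0.115, 0.0], [0.0, 0.0, -1.0]]
force: [-0.2, 0.5, -0.3]
finger_gap: 43.8
```

```bash
python3 -c "
from h import *
slot(-60,177);snap('wrist','w6.png')"
```

```text
slot -60 434.0 -193.1
t12.90 shift [-0.  -1.1 53.1] turn [ 0.  -0.   0.1] gap 43.8 F [-0.2  0.5 -0.3] p [ 435.1 -193.2  230.1] yaw 83.4
```

View pics/w6.png

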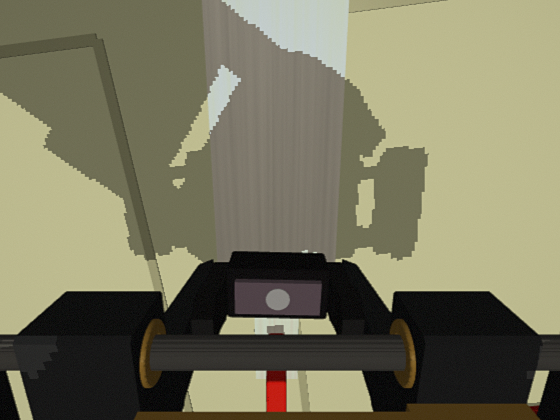

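>>> carry_out(
  targets=[
    [[0,-1,20],[0,0,0],36],
    [[0,-1,38],[0,0,0],36],
    [[0,-1,48],[0,0,0],36],
    [[0,-1,52.5],[0,0,0],36],
    [[0,-1,53],[0,0,0],36],
    [[0,-1,53],[0,0,0],36],
    [[0,-1,53],[0,0,0],62],
    [[0,-1,53],[0,0,0],62],
    [[0,-1,53],[0,0,0],62],
    [[0,-1,53],[0,0,0],62],
  ],
)

```text
t: 13.78
ee_pos: [434.2, -193.0, 177.3]
tool_rot: [[0.115, 0.993, 0.001], [0.993, -0.115, 0.0], [0.0, 0.001, -1.0]]
force: [0.3, 0.2, 0.0]
finger_gap: 62.2
```

>>> carry_out(
  targets=[
    [[0,0,-10],[0,0,0],62],
    [[0,0,-30],[0,0,0],62],
    [[0,0,-65],[0,0,0],66],
    [[0,0,-95],[0,0,0],66],
    [[0,0,-120],[0,0,0],66],
    [[0,0,-120],[0,0,0],66],
    [[0,0,-120],[0,0,0],66],
    [[0,0,-120],[0,0,0],66],
    [[0,0,-120],[0,0,0],66],
    [[0,0,-120],[0,0,0],66],
  ],
)

```text
t: 14.62
ee_pos: [434.0, -192.9, 296.2]
tool_rot: [[0.115, 0.993, -0.001], [0.993, -0.115, 0.002], [0.001, -0.001, -1.0]]
force: [-0.1, 0.4, -0.6]
finger_gap: 66.3
```

```bash
python3 -c "
from h import *
plan(643.2,-35.1,230,79);snap('wrist','w7.png')"
```

```text
t14.62 shift [180.7 189.7  66.2] turn [-0.1 -0.1  4.4] gap 66.3 F [-0.1  0.4 -0.6] p [ 434.  -192.9  296.2] yaw 83.4
```

View pics/w7.png

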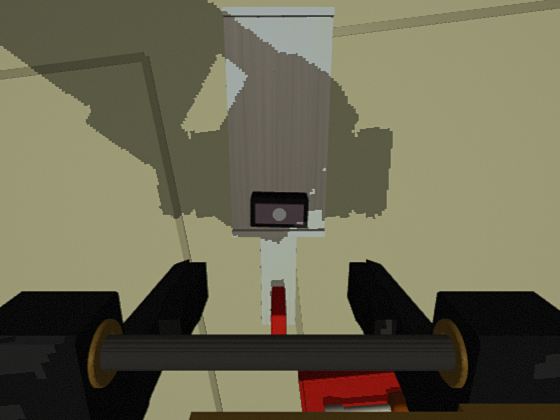

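```bash
python3 - <<'E'
from fit import *
p=camera_params('wrist')
w=[ray(p,*q,11) for q in[(222,8),(335,7),(326,236),(232.5,236)]]
t,a,r=fit2d([(83,38),(83,-38),(-83,-38),(-83,38)],w);print(t,a,r.round(1))
c=ray(p,279,214,29)[:2]-t;A=np.radians(a);print(c@[np.cos(A),np.sin(A)],c@[-np.sin(A),np.cos(A)])
E
```

```text
[ 442.26869183 -134.938076  ] 83.70502117282219 [[-0.2 -0.8]
 [-0.  -0.6]
 [ 0.2  0.5]
 [-0.   0.9]]
-57.8582526540994 0.15874364321160833
```

>>> carry_out(
  targets=[
    [[25,26,10],[0,0,1],66],
    [[52,55,25],[0,0,2],66],
    [[80,85,40],[0,0,3],66],
    [[108,113,50],[0,0,4.4],66],
    [[136,143,66],[0,0,4.4],66],
    [[160,168,66],[0,0,4.4],66],
    [[180.7,189.7,66],[0,0,4.4],66],
    [[180.7,189.7,66],[0,0,4.4],66],
    [[180.7,189.7,66],[0,0,4.4],66],
    [[180.7,189.7,66],[0,0,4.4],66],
  ],
)

```text
t: 15.5
ee_pos: [642.7, -35.5, 229.6]
tool_rot: [[0.191, 0.982, -0.003], [0.982, -0.191, 0.002], [0.001, -0.003, -1.0]]
force: [-0.7, 0.5, -0.3]
finger_gap: 65.8
```

```bash
sed -i 's/^SL=.*/SL=np.array([441.8,-134.5]);SY=83.5/' h.py; python3 -c "
from h import *
plan(643.2,-35.1,170,79);snap('wrist','w8.png')"
```

```text
t15.50 shift [ 0.5  0.5 59.6] turn [-0.2 -0.1 -0. ] gap 65.8 F [-0.7  0.5 -0.3] p [642.7 -35.5 229.6] yaw 79.0
```

View pics/w8.png

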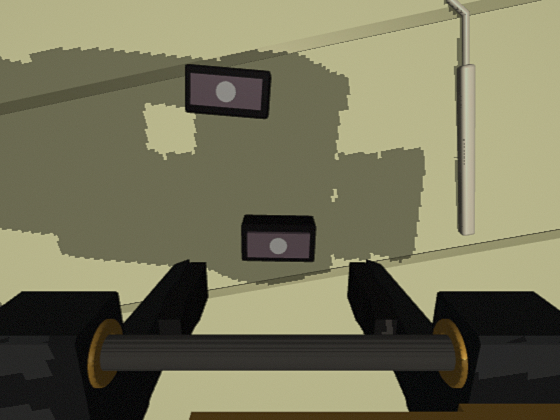

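>>> carry_out(
  targets=[
    [[0.5,0.5,20],[0,0,0],66],
    [[0.5,0.5,40],[0,0,0],66],
    [[0.5,0.5,54],[0,0,0],66],
    [[0.5,0.5,59],[0,0,0],66],
    [[0.5,0.5,59.5],[0,0,0],66],
    [[0.5,0.5,59.5],[0,0,0],36],
    [[0.5,0.5,59.5],[0,0,0],36],
    [[0.5,0.5,59.5],[0,0,0],36],
    [[0.5,0.5,59.5],[0,0,0],36],
    [[0.5,0.5,59.5],[0,0,0],36],
  ],
)

```text
t: 16.38
ee_pos: [643.2, -35.5, 171.4]
tool_rot: [[0.192, 0.981, -0.001], [0.981, -0.192, 0.001], [0.001, -0.001, -1.0]]
force: [-1.3, -0.7, 5.2]
finger_gap: 43.8
```

>>> carry_out(
  targets=[
    [[0,0,0],[0,0,0],36],
    [[0,0,0],[0,0,0],36],
    [[0,0,0],[0,0,0],36],
    [[0,0,-10],[0,0,0],36],
    [[0,0,-30],[0,0,0],36],
    [[0,0,-60],[0,0,0],36],
    [[0,0,-60],[0,0,0],36],
    [[0,0,-60],[0,0,0],36],
    [[0,0,-60],[0,0,0],36],
    [[0,0,-60],[0,0,0],36],
  ],
)

```text
t: 17.22
ee_pos: [642.9, -35.5, 230.4]
tool_rot: [[0.192, 0.981, -0.003], [0.981, -0.192, 0.002], [0.001, -0.003, -1.0]]
force: [0.8, -0.3, -1.6]
finger_gap: 43.9
```

```bash
python3 -c "
from h import *
slot(-28,230)
p=camera_params('wrist')
# approx: camera is back at same pose as w8
c=ray(p,226,91,23);a=ray(p,186,112,20)-ray(p,269,118,20);print(c,np.degrees(np.arctan2(a[1],a[0])),np.linalg.norm(a))"
```

```text
slot -28 438.6 -162.3
t17.22 shift [-163.6 -176.2    0.8] turn [-0.2 -0.1 -4.5] gap 43.9 F [ 0.8 -0.3 -1.6] p [642.9 -35.5 230.4] yaw 79.0
[633.55440672  52.79885117  23.        ] 165.0090396970574 43.69684705939896
```

>>> carry_out(
  targets=[
    [[-20,-22,0],[0,0,-1],36],
    [[-45,-49,0],[0,0,-2],36],
    [[-73,-79,0],[0,0,-3],36],
    [[-101,-109,0],[0,0,-4],36],
    [[-128,-138,0],[0,0,-4.5],36],
    [[-150,-162,0],[0,0,-4.5],36],
    [[-163.6,-176.2,0],[0,0,-4.5],36],
    [[-163.6,-176.2,0],[0,0,-4.5],36],
    [[-163.6,-176.2,0],[0,0,-4.5],36],
    [[-163.6,-176.2,0],[0,0,-4.5],36],
  ],
)

```text
t: 18.05
ee_pos: [439.3, -162.2, 230.5]
tool_rot: [[0.114, 0.993, -0.003], [0.993, -0.114, 0.002], [0.001, -0.003, -1.0]]
force: [1.1, 0.5, -0.1]
finger_gap: 43.8
```

```bash
python3 -c "
from h import *
slot(-28,177)"
```

```text
slot -28 438.6 -162.3
t18.05 shift [-0.3 -0.4 53.5] turn [-0.2 -0.1 -0. ] gap 43.8 F [ 1.1  0.5 -0.1] p [ 439.3 -162.2  230.5] yaw 83.5
```

>>> carry_out(
  targets=[
    [[0,-0.5,20],[-0.2,0,0],36],
    [[0,-0.5,38],[-0.2,0,0],36],
    [[0,-0.5,48],[-0.2,0,0],36],
    [[0,-0.5,53],[-0.2,0,0],36],
    [[0,-0.5,53.5],[-0.2,0,0],36],
    [[0,-0.5,53.5],[-0.2,0,0],36],
    [[0,-0.5,53.5],[-0.2,0,0],62],
    [[0,-0.5,53.5],[-0.2,0,0],62],
    [[0,-0.5,53.5],[-0.2,0,0],62],
    [[0,-0.5,53.5],[-0.2,0,0],62],
  ],
)

```text
t: 18.88
ee_pos: [438.7, -162.0, 177.2]
tool_rot: [[0.114, 0.994, 0.001], [0.994, -0.114, 0.001], [0.001, 0.001, -1.0]]
force: [0.9, -0.0, 0.1]
finger_gap: 61.8
```

>>> carry_out(
  targets=[
    [[0,0,-10],[0,0,0],62],
    [[0,0,-30],[0,0,0],62],
    [[0,0,-65],[0,0,0],66],
    [[0,0,-95],[0,0,0],66],
    [[0,0,-120],[0,0,0],66],
    [[0,0,-120],[0,0,0],66],
    [[0,0,-120],[0,0,0],66],
    [[0,0,-120],[0,0,0],66],
    [[0,0,-120],[0,0,0],66],
    [[0,0,-120],[0,0,0],66],
  ],
)

```text
t: 19.72
ee_pos: [438.5, -162.1, 296.1]
tool_rot: [[0.114, 0.993, -0.001], [0.993, -0.114, 0.002], [0.002, -0.001, -1.0]]
force: [0.1, 0.6, -0.6]
finger_gap: 66.0
```

```bash
python3 -c "
from h import *
plan(633.5,52.8,230,75);snap('wrist','w9.png')"
```

```text
t19.72 shift [235.5 169.3  66.4] turn [-0.1 -0.1  8.5] gap 66.0 F [ 0.1  0.6 -0.6] p [ 438.5 -162.1  296.1] yaw 83.5
```

View pics/w9.png

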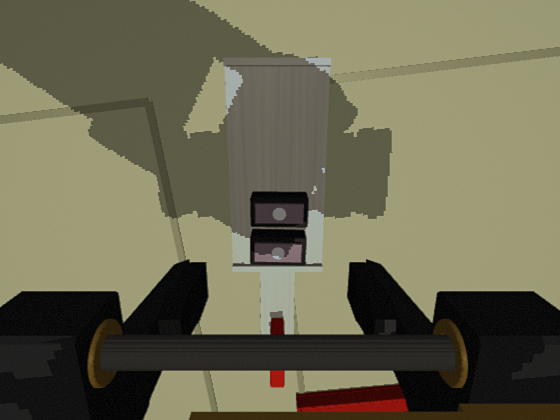

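Two carriers stand side by side on the bed (chips at 278,253 and 279,214). Next one, c.

>>> carry_out(
  targets=[
    [[30,22,10],[0,0,2],66],
    [[60,43,25],[0,0,4],66],
    [[90,65,40],[0,0,6],66],
    [[120,86,50],[0,0,8.5],66],
    [[150,108,66],[0,0,8.5],66],
    [[180,130,66],[0,0,8.5],66],
    [[210,151,66],[0,0,8.5],66],
    [[235.5,169.3,66],[0,0,8.5],66],
    [[235.5,169.3,66],[0,0,8.5],66],
    [[235.5,169.3,66],[0,0,8.5],66],
  ],
)

```text
t: 20.6
ee_pos: [633.8, 53.9, 229.3]
tool_rot: [[0.257, 0.966, -0.002], [0.966, -0.257, 0.002], [0.002, -0.003, -1.0]]
force: [-0.7, -0.2, 0.5]
finger_gap: 66.0
```

```bash
python3 -c "
from h import *
plan(633.5,52.8,170,75);snap('wrist','w10.png')"
```

```text
t20.60 shift [-1.3  0.1 59.3] turn [-0.2 -0.1  0.1] gap 66.0 F [-0.7 -0.2  0.5] p [633.8  53.9 229.3] yaw 75.1
```

View pics/w10.png

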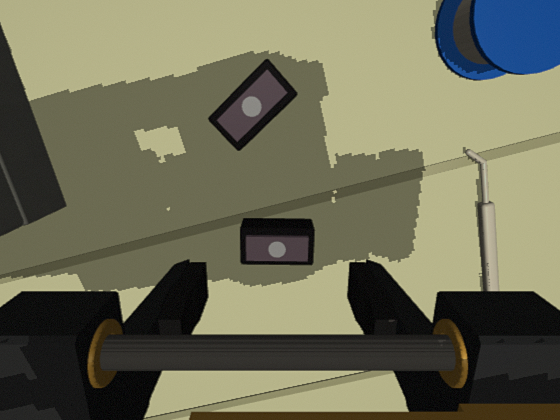

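```bash
python3 -c "
from h import *
p=camera_params('wrist')
c=ray(p,251,106,23);a=ray(p,239,150,20)-ray(p,297,94,20);print(c,np.degrees(np.arctan2(a[1],a[0])),np.linalg.norm(a));print(ray(p,277,249,23))"
```

```text
[640.3831092  131.54732786  23.        ] -152.12611432429716 42.021080438497755
[632.78732213  51.61311786  23.        ]
```

>>> carry_out(
  targets=[
    [[-1,0,20],[0,0,-0.8],66],
    [[-1,0,40],[0,0,-0.8],66],
    [[-1,0,54],[0,0,-0.8],66],
    [[-1,0,59],[0,0,-0.8],66],
    [[-1,0,59],[0,0,-0.8],66],
    [[-1,0,59],[0,0,-0.8],36],
    [[-1,0,59],[0,0,-0.8],36],
    [[-1,0,59],[0,0,-0.8],36],
    [[-1,0,59],[0,0,-0.8],36],
    [[-1,0,59],[0,0,-0.8],36],
  ],
)

```text
t: 21.48
ee_pos: [633.0, 52.0, 171.5]
tool_rot: [[0.245, 0.969, -0.001], [0.969, -0.245, 0.002], [0.002, -0.002, -1.0]]
force: [-1.7, -0.5, 4.7]
finger_gap: 44.0
```

>>> carry_out(
  targets=[
    [[0,0,0],[0,0,0],36],
    [[0,0,0],[0,0,0],36],
    [[0,0,0],[0,0,0],36],
    [[0,0,-10],[0,0,0],36],
    [[0,0,-30],[0,0,0],36],
    [[0,0,-60],[0,0,0],36],
    [[0,0,-60],[0,0,0],36],
    [[0,0,-60],[0,0,0],36],
    [[0,0,-60],[0,0,0],36],
    [[0,0,-60],[0,0,0],36],
  ],
)

```text
t: 22.32
ee_pos: [632.8, 51.9, 230.4]
tool_rot: [[0.245, 0.969, -0.004], [0.97, -0.245, 0.002], [0.001, -0.004, -1.0]]
force: [0.3, 0.7, 0.9]
finger_gap: 44.1
```

```bash
python3 -c "
from h import *
slot(2,230)"
```

```text
slot 2 442.0 -132.5
t22.32 shift [-225.6 -139.8    0.7] turn [-0.2 -0.1 -7.7] gap 44.1 F [0.3 0.7 0.9] p [632.8  51.9 230.4] yaw 75.8
```

>>> carry_out(
  targets=[
    [[-22,-14,0],[0,0,-1],36],
    [[-50,-31,0],[0,0,-3],36],
    [[-83,-51,0],[0,0,-5],36],
    [[-116,-72,0],[0,0,-6],36],
    [[-149,-92,0],[0,0,-7.7],36],
    [[-182,-113,0],[0,0,-7.7],36],
    [[-208,-129,0],[0,0,-7.7],36],
    [[-225.6,-139.8,0],[0,0,-7.7],36],
    [[-225.6,-139.8,0],[0,0,-7.7],36],
    [[-225.6,-139.8,0],[0,0,-7.7],36],
  ],
)

```text
t: 23.15
ee_pos: [441.7, -133.0, 230.3]
tool_rot: [[0.115, 0.993, -0.004], [0.993, -0.115, 0.003], [0.002, -0.005, -1.0]]
force: [-0.2, 0.0, -0.6]
finger_gap: 44.0
```

```bash
python3 -c "
from h import *
slot(2,177)"
```

```text
slot 2 442.0 -132.5
t23.15 shift [ 0.4  0.5 53.3] turn [-0.3 -0.1 -0.1] gap 44.0 F [-0.2  0.  -0.6] p [ 441.7 -133.   230.3] yaw 83.4
```

>>> carry_out(
  targets=[
    [[0.5,0.5,20],[-0.3,0,0],36],
    [[0.5,0.5,38],[-0.3,0,0],36],
    [[0.5,0.5,48],[-0.3,0,0],36],
    [[0.5,0.5,52.8],[-0.3,0,0],36],
    [[0.5,0.5,53.3],[-0.3,0,0],36],
    [[0.5,0.5,53.3],[-0.3,0,0],36],
    [[0.5,0.5,53.3],[-0.3,0,0],62],
    [[0.5,0.5,53.3],[-0.3,0,0],62],
    [[0.5,0.5,53.3],[-0.3,0,0],62],
    [[0.5,0.5,53.3],[-0.3,0,0],62],
  ],
)

```text
t: 23.98
ee_pos: [442.1, -132.4, 177.1]
tool_rot: [[0.115, 0.993, 0.001], [0.993, -0.115, 0.002], [0.002, 0.001, -1.0]]
force: [-0.3, 0.4, 0.1]
finger_gap: 61.8
```

>>> carry_out(
  targets=[
    [[0,0,-10],[0,0,0],62],
    [[0,0,-30],[0,0,0],62],
    [[0,0,-65],[0,0,0],66],
    [[0,0,-95],[0,0,0],66],
    [[0,0,-120],[0,0,0],66],
    [[0,0,-120],[0,0,0],66],
    [[0,0,-120],[0,0,0],66],
    [[0,0,-120],[0,0,0],66],
    [[0,0,-120],[0,0,0],66],
    [[0,0,-120],[0,0,0],66],
  ],
)

```text
t: 24.82
ee_pos: [441.9, -132.6, 296.1]
tool_rot: [[0.115, 0.993, -0.001], [0.993, -0.115, 0.003], [0.003, -0.001, -1.0]]
force: [0.3, -0.3, 0.7]
finger_gap: 66.1
```

```bash
python3 -c "
from h import *
plan(640.3,131.6,230,117.9);snap('wrist','w11.png')"
```

```text
t24.82 shift [285.1 166.7  66.8] turn [ -0.   -0.2 -34.5] gap 66.1 F [ 0.3 -0.3  0.7] p [ 441.9 -132.6  296.1] yaw 83.4
```

View pics/w11.png

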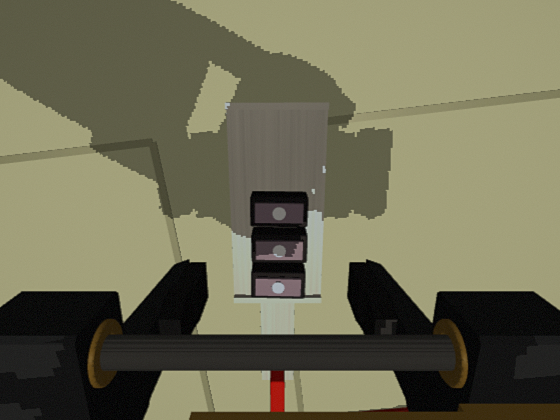

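>>> carry_out(
  targets=[
    [[35,20,0],[0,0,-5],66],
    [[70,41,0],[0,0,-10],66],
    [[105,61,0],[0,0,-15],66],
    [[140,82,0],[0,0,-20],66],
    [[175,102,10],[0,0,-25],66],
    [[210,123,25],[0,0,-30],66],
    [[245,143,40],[0,0,-34.5],66],
    [[280,163,60],[0,0,-34.5],66],
    [[285,166.7,66],[0,0,-34.5],66],
    [[285,166.7,66],[0,0,-34.5],66],
  ],
)

```text
t: 25.7
ee_pos: [640.7, 133.6, 227.4]
tool_rot: [[-0.47, 0.883, -0.005], [0.883, 0.47, 0.003], [0.005, -0.003, -1.0]]
force: [-0.2, 0.4, -0.2]
finger_gap: 65.7
```

```bash
python3 -c "
from h import *
plan(640.3,131.6,170,117.9);snap('wrist','w12.png')"
```

```text
t25.70 shift [-1.9 -1.1 57.4] turn [-0.2 -0.3  0.1] gap 65.7 F [-0.2  0.4 -0.2] p [640.7 133.6 227.4] yaw 118.0
```

View pics/w12.png

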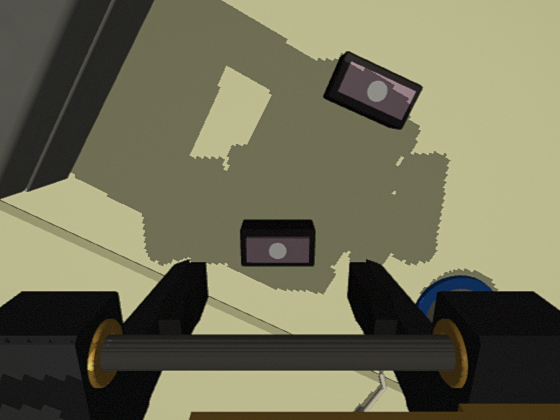

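```bash
python3 -c "
from h import *
p=camera_params('wrist')
c=ray(p,377,91,23);a=ray(p,325,97,20)-ray(p,403,129,20);print(c,np.degrees(np.arctan2(a[1],a[0])),np.linalg.norm(a));print(ray(p,278,251,23))
r=ray(camera_params('top'),245,149,40);print('reel',r); s=state();print((r-s['ee_pos'])@s['tool_rot'])"
```

```text
[644.56503648 230.83169962  23.        ] -172.94649297478543 44.838231145172166
[641.56871158 130.21985384  23.        ]
reel [767.51885743 137.26555527  40.        ]
[-55.87400696 115.37304242 188.47852963]
```

>>> carry_out(
  targets=[
    [[-2,-0.5,20],[-0.2,-0.2,0],66],
    [[-2,-0.5,40],[-0.2,-0.2,0],66],
    [[-2,-0.5,52],[-0.2,-0.2,0],66],
    [[-2,-0.5,57],[-0.2,-0.2,0],66],
    [[-2,-0.5,57],[-0.2,-0.2,0],66],
    [[-2,-0.5,57],[-0.2,-0.2,0],36],
    [[-2,-0.5,57],[-0.2,-0.2,0],36],
    [[-2,-0.5,57],[-0.2,-0.2,0],36],
    [[-2,-0.5,57],[-0.2,-0.2,0],36],
    [[-2,-0.5,57],[-0.2,-0.2,0],36],
  ],
)

```text
t: 26.58
ee_pos: [640.6, 130.1, 172.9]
tool_rot: [[-0.469, 0.883, 0.002], [0.883, 0.469, 0.001], [0.0, 0.002, -1.0]]
force: [-0.5, -0.9, 5.0]
finger_gap: 44.4
```

>>> carry_out(
  targets=[
    [[0,0,0],[0,0,0],36],
    [[0,0,0],[0,0,0],36],
    [[0,0,0],[0,0,0],36],
    [[0,0,-10],[0,0,0],36],
    [[0,0,-30],[0,0,0],36],
    [[0,0,-65],[0,0,0],36],
    [[0,0,-90],[0,0,0],36],
    [[0,0,-90],[0,0,0],36],
    [[0,0,-90],[0,0,0],36],
    [[0,0,-90],[0,0,0],36],
  ],
)

```text
t: 27.42
ee_pos: [640.1, 130.0, 262.4]
tool_rot: [[-0.469, 0.883, 0.001], [0.883, 0.469, 0.001], [0.001, 0.001, -1.0]]
force: [-0.3, 0.6, -0.5]
finger_gap: 43.1
```

```bash
python3 -c "
from h import *
slot(32,240)"
```

```text
slot 32 445.4 -102.7
t27.42 shift [-114.2 -281.1   22. ] turn [ 0.1 -0.1 34.5] gap 43.1 F [-0.3  0.6 -0.5] p [640.1 130.  262.4] yaw 118.0
```

>>> carry_out(
  targets=[
    [[-10,-25,0],[0,0,4],36],
    [[-22,-55,0],[0,0,9],36],
    [[-36,-88,0],[0,0,14],36],
    [[-50,-122,0],[0,0,19],36],
    [[-63,-156,0],[0,0,24],36],
    [[-77,-190,0],[0,0,29],36],
    [[-91,-224,5],[0,0,34.5],36],
    [[-105,-258,15],[0,0,34.5],36],
    [[-114.2,-281.1,22],[0,0,34.5],36],
    [[-114.2,-281.1,22],[0,0,34.5],36],
  ],
)

```text
t: 28.25
ee_pos: [442.9, -104.8, 238.0]
tool_rot: [[0.117, 0.993, -0.004], [0.993, -0.117, 0.003], [0.003, -0.005, -1.0]]
force: [0.6, 0.8, -0.7]
finger_gap: 43.8
```

```bash
python3 -c "
from h import *
slot(32,178.5)"
```

```text
slot 32 445.4 -102.7
t28.25 shift [ 2.3  2.5 59.5] turn [-0.3 -0.2 -0.2] gap 43.8 F [ 0.6  0.8 -0.7] p [ 442.9 -104.8  238. ] yaw 83.3
```

>>> carry_out(
  targets=[
    [[2.3,2.5,5],[-0.3,-0.2,0],36],
    [[2.3,2.5,25],[-0.3,-0.2,0],36],
    [[2.3,2.5,43],[-0.3,-0.2,0],36],
    [[2.3,2.5,54],[-0.3,-0.2,0],36],
    [[2.3,2.5,59],[-0.3,-0.2,0],36],
    [[2.3,2.5,59.3],[-0.3,-0.2,0],36],
    [[2.3,2.5,59.3],[-0.3,-0.2,0],62],
    [[2.3,2.5,59.3],[-0.3,-0.2,0],62],
    [[2.3,2.5,59.3],[-0.3,-0.2,0],62],
    [[2.3,2.5,59.3],[-0.3,-0.2,0],62],
  ],
)

```text
t: 29.08
ee_pos: [445.6, -102.4, 178.8]
tool_rot: [[0.117, 0.993, 0.001], [0.993, -0.117, -0.001], [-0.001, 0.001, -1.0]]
force: [0.3, 0.4, 0.3]
finger_gap: 61.7
```

>>> carry_out(
  targets=[
    [[0,0,-10],[0,0,0],62],
    [[0,0,-30],[0,0,0],62],
    [[0,0,-65],[0,0,0],66],
    [[0,0,-95],[0,0,0],66],
    [[0,0,-120],[0,0,0],66],
    [[0,0,-120],[0,0,0],66],
    [[0,0,-120],[0,0,0],66],
    [[0,0,-120],[0,0,0],66],
    [[0,0,-120],[0,0,0],66],
    [[0,0,-120],[0,0,0],66],
  ],
)

```text
t: 29.92
ee_pos: [445.4, -102.3, 297.7]
tool_rot: [[0.117, 0.993, -0.001], [0.993, -0.117, 0.0], [0.0, -0.001, -1.0]]
force: [-0.5, 0.6, 0.0]
finger_gap: 66.1
```

```bash
python3 -c "
from h import *
plan(644.1,231.3,230,97);snap('wrist','w13.png')"
```

```text
t29.92 shift [354.6 158.3  67.5] turn [ -0.1  -0.  -13.7] gap 66.1 F [-0.5  0.6  0. ] p [ 445.4 -102.3  297.7] yaw 83.3
```

View pics/w13.png

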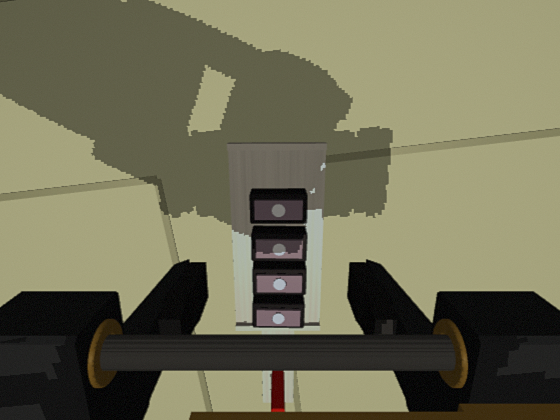

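>>> carry_out(
  targets=[
    [[36,16,-15],[0,0,-2],66],
    [[72,32,-15],[0,0,-4],66],
    [[108,48,-15],[0,0,-6],66],
    [[144,64,-15],[0,0,-8],66],
    [[180,80,-15],[0,0,-10],66],
    [[216,96,-10],[0,0,-12],66],
    [[252,112,0],[0,0,-13.7],66],
    [[288,128,10],[0,0,-13.7],66],
    [[324,144,25],[0,0,-13.7],66],
    [[354.6,158.3,45],[0,0,-13.7],66],
  ],
)

```text
t: 30.8
ee_pos: [645.0, 233.7, 252.1]
tool_rot: [[-0.122, 0.992, 0.0], [0.992, 0.122, 0.001], [0.001, 0.0, -1.0]]
force: [0.6, -0.4, 0.3]
finger_gap: 65.9
```

```bash
python3 -c "
from h import *
plan(644.1,231.3,170,97);p=camera_params('wrist');snap('wrist','w14.png')"
```

```text
t30.80 shift [-2.4 -1.2 82.1] turn [ 0. -0.  0.] gap 65.9 F [ 0.6 -0.4  0.3] p [645.  233.7 252.1] yaw 97.0
```

View pics/w14.png

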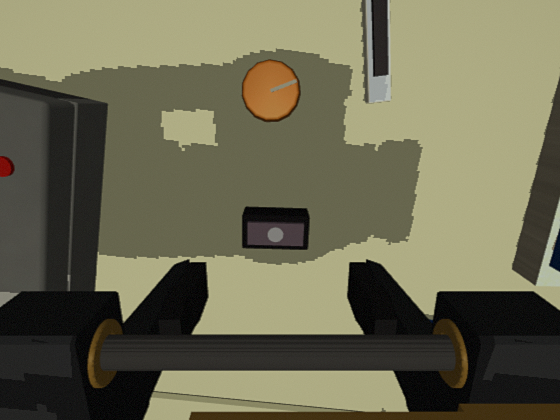

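```bash
python3 -c "
from h import *
p=camera_params('wrist')
c=ray(p,275,234,23);a=ray(p,243,247,20)-ray(p,308,249,20);print(c,np.degrees(np.arctan2(a[1],a[0])),np.linalg.norm(a))
plan(c[0],c[1]+.4,171,98)"
```

```text
[643.32531905 238.80754832  23.        ] -174.53018373565808 41.59941049316588
t30.85 shift [ 1.9 -1.7 74.8] turn [-0.4 -0.1 -0.8] gap 65.6 F [-5.1  1.4 -3.1] p [645.8 237.5 245.8] yaw 97.2
```

```bash
python3 -c "
from h import *
plan(644,232,171,98);s=state();print(s['joint_velocities'],s['t'])"
```

```text
t30.85 shift [-5.4 -2.  74.8] turn [-0.4 -0.1 -0.8] gap 65.6 F [-5.1  1.4 -3.1] p [645.8 237.5 245.8] yaw 97.2
[-2.84971606 -2.6176563   8.66253897 -0.29144098 -0.1006153  -5.12755225] 30.85
```

>>> carry_out(
  targets=[
    [[-3,-1.5,5],[0,0,-0.8],66],
    [[-5,-2,10],[0,0,-0.8],66],
    [[-5,-2,15],[0,0,-0.8],66],
    [[-5,-2,15],[0,0,-0.8],66],
    [[-5,-2,15],[0,0,-0.8],66],
    [[-5,-2,15],[0,0,-0.8],66],
    [[-5,-2,15],[0,0,-0.8],66],
    [[-5,-2,15],[0,0,-0.8],66],
    [[-5,-2,15],[0,0,-0.8],66],
    [[-5,-2,15],[0,0,-0.8],66],
  ],
)

```text
t: 31.68
ee_pos: [644.3, 232.3, 231.1]
tool_rot: [[-0.139, 0.99, -0.006], [0.99, 0.139, 0.001], [0.002, -0.006, -1.0]]
force: [0.5, 0.2, -0.1]
finger_gap: 66.2
```

```bash
python3 -c "
from h import *
plan(644,232,171,98);snap('wrist','w15.png');plan(644,232,171,98)"
```

```text
t31.68 shift [-0.3  0.  60.1] turn [-0.3 -0.1 -0. ] gap 66.2 F [ 0.5  0.2 -0.1] p [644.3 232.3 231.1] yaw 98.0
t31.73 shift [-0.4  0.  59.9] turn [-0.3 -0.1 -0. ] gap 66.2 F [ 0.1 -0.4 -0.3] p [644.3 232.3 230.9] yaw 98.0
```

View pics/w15.png

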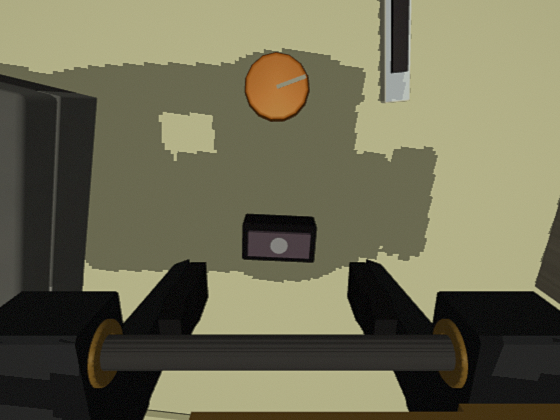

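>>> carry_out(
  targets=[
    [[-0.3,0,20],[-0.3,0,1],66],
    [[-0.3,0,40],[-0.3,0,1],66],
    [[-0.3,0,54],[-0.3,0,1],66],
    [[-0.3,0,59],[-0.3,0,1],66],
    [[-0.3,0,59.5],[-0.3,0,1],66],
    [[-0.3,0,59.5],[-0.3,0,1],36],
    [[-0.3,0,59.5],[-0.3,0,1],36],
    [[-0.3,0,59.5],[-0.3,0,1],36],
    [[-0.3,0,59.5],[-0.3,0,1],36],
    [[-0.3,0,59.5],[-0.3,0,1],36],
  ],
)

```text
t: 32.57
ee_pos: [644.1, 232.1, 172.5]
tool_rot: [[-0.121, 0.993, 0.0], [0.993, 0.121, 0.002], [0.002, 0.001, -1.0]]
force: [-1.0, -0.5, 4.2]
finger_gap: 43.4
```

>>> carry_out(
  targets=[
    [[0,0,0],[0,0,0],36],
    [[0,0,0],[0,0,0],36],
    [[0,0,0],[0,0,0],36],
    [[0,0,-10],[0,0,0],36],
    [[0,0,-30],[0,0,0],36],
    [[0,0,-65],[0,0,0],36],
    [[0,0,-90],[0,0,0],36],
    [[0,0,-110],[0,0,0],36],
    [[0,0,-110],[0,0,0],36],
    [[0,0,-110],[0,0,0],36],
  ],
)

```text
t: 33.4
ee_pos: [643.9, 231.9, 283.5]
tool_rot: [[-0.121, 0.993, 0.002], [0.993, 0.121, 0.002], [0.002, 0.003, -1.0]]
force: [0.3, -0.1, -1.4]
finger_gap: 44.0
```

```bash
python3 -c "
from h import *
slot(61.5,250)"
```

```text
slot 61.5 448.8 -73.4
t33.40 shift [-279.4 -230.9   32.3] turn [ 0.1 -0.1 13.5] gap 44.0 F [ 0.3 -0.1 -1.4] p [643.9 231.9 283.5] yaw 97.0
```

>>> carry_out(
  targets=[
    [[-18,-15,0],[0,0,2],36],
    [[-45,-37,0],[0,0,4],36],
    [[-74,-61,0],[0,0,6],36],
    [[-104,-86,0],[0,0,8],36],
    [[-134,-111,0],[0,0,10],36],
    [[-164,-136,0],[0,0,12],36],
    [[-194,-160,0],[0,0,13.5],36],
    [[-222,-184,0],[0,0,13.5],36],
    [[-246,-203,0],[0,0,13.5],36],
    [[-262,-217,0],[0,0,13.5],36],
  ],
)

```text
t: 34.23
ee_pos: [458.6, -56.2, 281.2]
tool_rot: [[0.115, 0.993, -0.001], [0.993, -0.115, 0.003], [0.003, -0.001, -1.0]]
force: [1.1, -0.0, 0.1]
finger_gap: 44.0
```

>>> carry_out(
  targets=[
    [[0,0,0],[0,0,0],36],
    [[0,0,0],[0,0,0],36],
    [[0,0,0],[0,0,0],36],
    [[0,0,0],[0,0,0],36],
    [[0,0,0],[0,0,0],36],
    [[0,0,0],[0,0,0],36],
    [[0,0,0],[0,0,0],36],
    [[0,0,0],[0,0,0],36],
    [[0,0,0],[0,0,0],36],
    [[0,0,0],[0,0,0],36],
  ],
)

```text
t: 35.07
ee_pos: [458.7, -56.1, 281.2]
tool_rot: [[0.115, 0.993, -0.001], [0.993, -0.115, 0.003], [0.003, -0.001, -1.0]]
force: [-0.1, -0.9, -0.6]
finger_gap: 43.5
```

```bash
python3 -c "
from h import *
slot(61.5,178)"
```

```text
slot 61.5 448.8 -73.4
t35.07 shift [-18.6  -7.8 103.2] turn [-0.1 -0.2 -0.1] gap 43.5 F [-0.1 -0.9 -0.6] p [458.7 -56.1 281.2] yaw 83.4
```

>>> carry_out(
  targets=[
    [[-10,-4,15],[0,0,0],36],
    [[-18.6,-7.8,35],[0,0,0],36],
    [[-18.6,-7.8,60],[0,0,0],36],
    [[-18.6,-7.8,83],[0,0,0],36],
    [[-18.6,-7.8,97],[0,0,0],36],
    [[-18.6,-7.8,103],[0,0,0],36],
    [[-18.6,-7.8,103.2],[0,0,0],36],
    [[-18.6,-7.8,103.2],[0,0,0],62],
    [[-18.6,-7.8,103.2],[0,0,0],62],
    [[-18.6,-7.8,103.2],[0,0,0],62],
  ],
)

```text
t: 35.9
ee_pos: [448.9, -73.4, 178.4]
tool_rot: [[0.115, 0.993, 0.0], [0.993, -0.115, 0.003], [0.003, 0.0, -1.0]]
force: [0.4, 0.6, 0.0]
finger_gap: 61.1
```

>>> carry_out(
  targets=[
    [[0,0,0],[0,0,0],62],
    [[0,0,-10],[0,0,0],62],
    [[0,0,-35],[0,0,0],66],
    [[0,0,-75],[0,0,0],66],
    [[0,0,-120],[0,0,0],66],
    [[0,0,-130],[0,0,0],66],
    [[0,0,-130],[0,0,0],66],
    [[0,0,-130],[0,0,0],66],
    [[0,0,-130],[0,0,0],66],
    [[0,0,-130],[0,0,0],66],
  ],
)

```text
t: 36.73
ee_pos: [448.6, -73.7, 307.1]
tool_rot: [[0.115, 0.993, -0.002], [0.993, -0.115, 0.004], [0.004, -0.003, -1.0]]
force: [0.7, 0.3, 0.0]
finger_gap: 66.1
```

```bash
python3 -c "
from h import *
slot(-148,300);snap('wrist','w16.png');snap('top','t2.png');
im=cv2.imread('pics/t2.png')[170:300,265:465];cv2.imwrite('pics/t2c.png',cv2.resize(im,None,fx=4,fy=4,interpolation=cv2.INTER_CUBIC))"
```

```text
slot -148 425.0 -281.5
t36.73 shift [-209.2    0.5    6.4] turn [-0.1 -0.2 -0.1] gap 66.1 F [0.7 0.3 0. ] p [448.6 -73.7 307.1] yaw 83.4
```

View pics/w16.png

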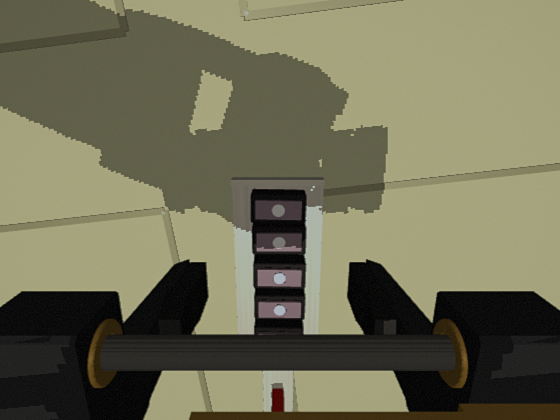

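View pics/t2.png

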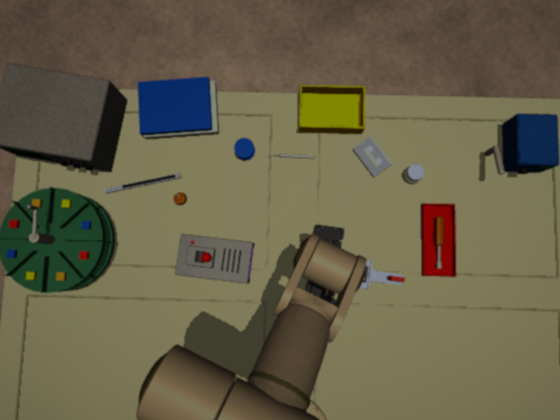

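>>> carry_out(
  targets=[
    [[-30,0,5],[0,0,0],44],
    [[-60,0,5],[0,0,0],44],
    [[-90,0,5],[0,0,0],44],
    [[-120,0,5],[0,0,0],44],
    [[-150,0,5],[0,0,0],44],
    [[-180,0,10],[0,0,0],44],
    [[-200,0,15],[0,0,0],44],
    [[-209,0,20],[0,0,0],44],
    [[-209,0,20],[0,0,0],44],
    [[-209,0,20],[0,0,0],44],
  ],
)

```text
t: 37.67
ee_pos: [424.7, -280.8, 286.0]
tool_rot: [[0.115, 0.993, -0.003], [0.993, -0.115, 0.005], [0.005, -0.004, -1.0]]
force: [0.2, 1.0, 0.4]
finger_gap: 44.1
```

```bash
python3 -c "
from h import *
slot(-148,182);p=camera_params('wrist');print(p['xyz']);snap('wrist','w17.png');snap('top','t3.png');im=cv2.imread('pics/t3.png')[170:300,265:465];cv2.imwrite('pics/t3c.png',cv2.resize(im,None,fx=4,fy=4,interpolation=cv2.INTER_CUBIC))"
```

```text
slot -148 425.0 -281.5
t37.67 shift [ -1.3   0.8 103.9] turn [-0.2 -0.3 -0.1] gap 44.1 F [0.2 1.  0.4] p [ 424.7 -280.8  286. ] yaw 83.4
[ 434.31085392 -203.32748055  265.71157528]
```

View pics/w17.png

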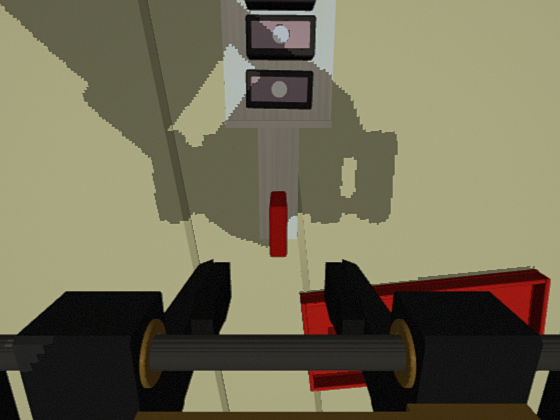

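View pics/t3c.png

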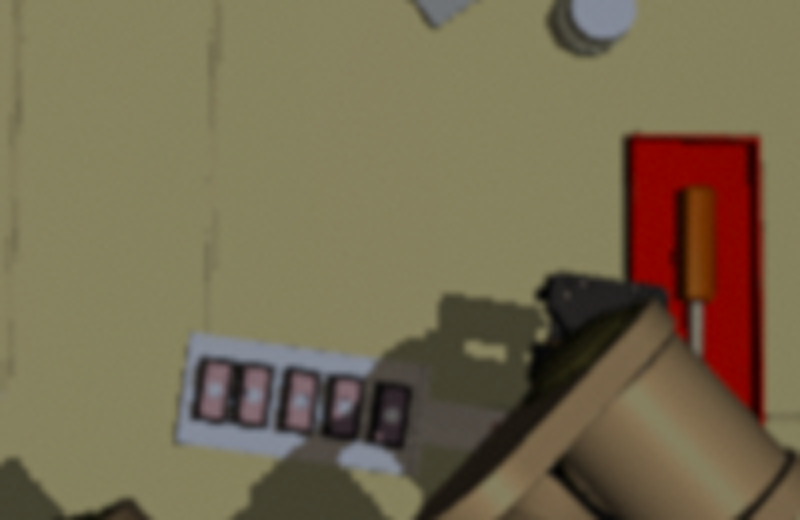

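```bash
python3 -c "
from h import *
p=camera_params('wrist')
a=ray(p,279,205,52);b=ray(p,278.5,256,52);print(a,b,np.linalg.norm(a-b),(a+b)/2)
m=(a+b)/2;plan(m[0],m[1],182,83.5)"
```

```text
[ 428.03159388 -262.71377366   52.        ] [ 423.72030884 -298.05479985   52.        ] 35.60302390049548 [ 425.87595136 -280.38428675   52.        ]
t37.77 shift [ -0.6   1.2 104.7] turn [-0.1 -0.2 -0. ] gap 44.3 F [ 0.3  0.3 -0. ] p [ 424.9 -280.1  286.7] yaw 83.5
```

>>> carry_out(
  targets=[
    [[-0.6,1,25],[-0.1,-0.2,0],40],
    [[-0.6,1,50],[-0.1,-0.2,0],36],
    [[-0.6,1,75],[-0.1,-0.2,0],32],
    [[-0.6,1,94],[-0.1,-0.2,0],30],
    [[-0.6,1,104],[-0.1,-0.2,0],30],
    [[-0.6,1,104.7],[-0.1,-0.2,0],30],
    [[-0.6,1,104.7],[-0.1,-0.2,0],6],
    [[-0.6,1,104.7],[-0.1,-0.2,0],6],
    [[-0.6,1,104.7],[-0.1,-0.2,0],6],
    [[-0.6,1,104.7],[-0.1,-0.2,0],6],
  ],
  newtons=30,
)

```text
t: 38.6
ee_pos: [425.7, -280.3, 183.1]
tool_rot: [[0.113, 0.994, 0.0], [0.994, -0.113, -0.001], [-0.001, 0.0, -1.0]]
force: [-1.6, 1.5, 7.2]
finger_gap: 11.9
```

>>> carry_out(
  targets=[
    [[0,0,0],[0,0,0],6],
    [[0,0,0],[0,0,0],6],
    [[0,0,0],[0,0,0],6],
    [[0,0,0],[0,0,0],6],
    [[0,0,0],[0,0,0],6],
    [[0,0,0],[0,0,0],6],
    [[0,0,0],[0,0,0],6],
    [[0,0,0],[0,0,0],6],
    [[0,0,0],[0,0,0],6],
    [[0,0,0],[0,0,0],6],
  ],
)

```text
t: 39.43
ee_pos: [425.7, -280.4, 183.1]
tool_rot: [[0.113, 0.994, 0.0], [0.994, -0.113, -0.001], [-0.001, 0.0, -1.0]]
force: [-2.2, 0.2, 0.9]
finger_gap: 11.6
```

```bash
python3 - <<'E'
from h import *
plan(425.9,-280.4,182,83.5);snap('wrist','w18.png')
E
```

```text
t39.43 shift [-0.   0.2  1.1] turn [ 0.  0. -0.] gap 11.6 F [-2.2  0.2  0.9] p [ 425.7 -280.4  183.1] yaw 83.5
```

View pics/w18.png

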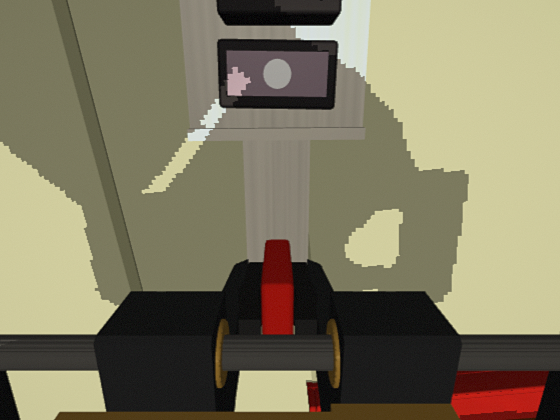

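>>> carry_out(
  targets=[
    [[3,0,0],[0,0,0],6],
    [[9,-0.5,0],[0,0,-0.1],6],
    [[18,-1.2,0],[0,0,-0.2],6],
    [[30,-2.1,0],[0,0,-0.3],6],
    [[43,-3.1,0],[0,0,-0.4],6],
    [[56,-4.1,0],[0,0,-0.5],6],
    [[69,-5.1,0],[0,0,-0.6],6],
    [[80,-5.9,0],[0,0,-0.7],6],
    [[87,-6.4,0],[0,0,-0.8],6],
    [[90,-6.6,0],[0,0,-0.8],6],
  ],
)

```text
t: 40.32
ee_pos: [429.4, -188.9, 183.1]
tool_rot: [[0.098, 0.995, -0.0], [0.995, -0.098, -0.0], [-0.0, -0.0, -1.0]]
force: [-0.1, -1.9, -1.8]
finger_gap: 11.6
```

```bash
python3 - <<'E'
from h import *
plan(430.8,-151.3,182,84.7);snap('wrist','w19.png');snap('top','t4.png')
im=cv2.imread('pics/t4.png')[200:320,165:365];cv2.imwrite('pics/t4c.png',cv2.resize(im,None,fx=4,fy=4,interpolation=cv2.INTER_CUBIC))
E
```

```text
t40.32 shift [37.5 -2.3  1.1] turn [-0.   0.  -0.3] gap 11.6 F [-0.1 -1.9 -1.8] p [ 429.4 -188.9  183.1] yaw 84.4
```

View pics/w19.png

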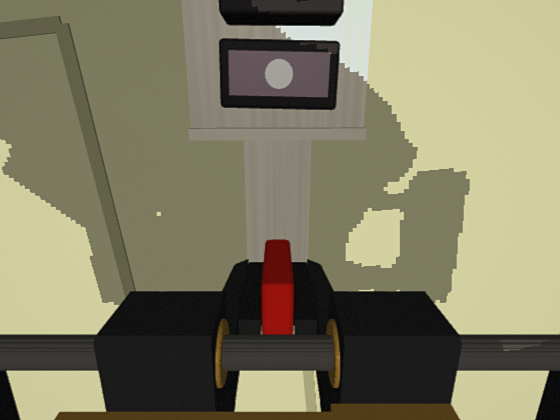

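View pics/t4c.png

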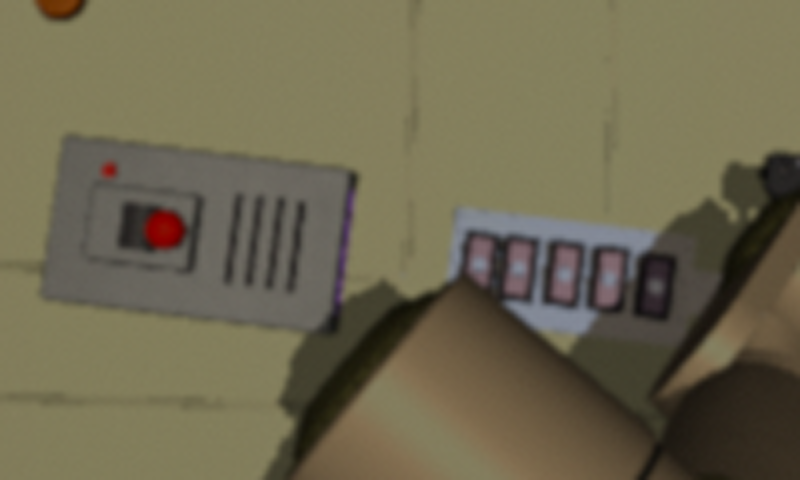

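```bash
cat >> h.py <<'E'
def fin(s,z,E=(455.2,107.6),yaw=84.66):
    c,q=np.cos(np.radians(yaw)),np.sin(np.radians(yaw))
    plan(E[0]+s*c,E[1]+s*q,z,yaw)
E
python3 -c "
from h import *
fin(-235,183.1)"
```

```text
t40.42 shift [62.8 -2.2  0.1] turn [-0.  -0.1 -0.3] gap 11.9 F [1.5 6.2 2.8] p [ 429.3 -189.1  183.1] yaw 84.3
```

>>> carry_out(
  targets=[
    [[2,-0.2,0],[0,0,-0.1],6],
    [[6,-0.6,0],[0,0,-0.2],6],
    [[13,-1,0],[0,0,-0.3],6],
    [[22,-1.5,0],[0,0,-0.3],6],
    [[32,-2,0],[0,0,-0.3],6],
    [[42,-2.2,0],[0,0,-0.3],6],
    [[51,-2.2,0],[0,0,-0.3],6],
    [[58,-2.2,0],[0,0,-0.3],6],
    [[62,-2.2,0],[0,0,-0.3],6],
    [[62.8,-2.2,0],[0,0,-0.3],6],
  ],
)

```text
t: 41.25
ee_pos: [433.3, -125.5, 183.1]
tool_rot: [[0.093, 0.996, -0.001], [0.996, -0.093, 0.002], [0.002, -0.001, -1.0]]
force: [-1.0, -0.1, -1.5]
finger_gap: 12.0
```

```bash
python3 - <<'E'
from h import *
fin(-150,183.1);snap('top','t5.png')
im=cv2.imread('pics/t5.png')[200:320,165:365];cv2.imwrite('pics/t5c.png',cv2.resize(im,None,fx=4,fy=4,interpolation=cv2.INTER_CUBIC))
im=snap('scene','s5.png')[140:290,180:440,::-1];cv2.imwrite('pics/s5c.png',cv2.resize(im,None,fx=3,fy=3,interpolation=cv2.INTER_CUBIC))
E
```

```text
t41.25 shift [84.1  0.2  0.1] turn [-0.1 -0.1  0. ] gap 12.0 F [-1.  -0.1 -1.5] p [ 433.3 -125.5  183.1] yaw 84.7
```

View pics/t5c.png

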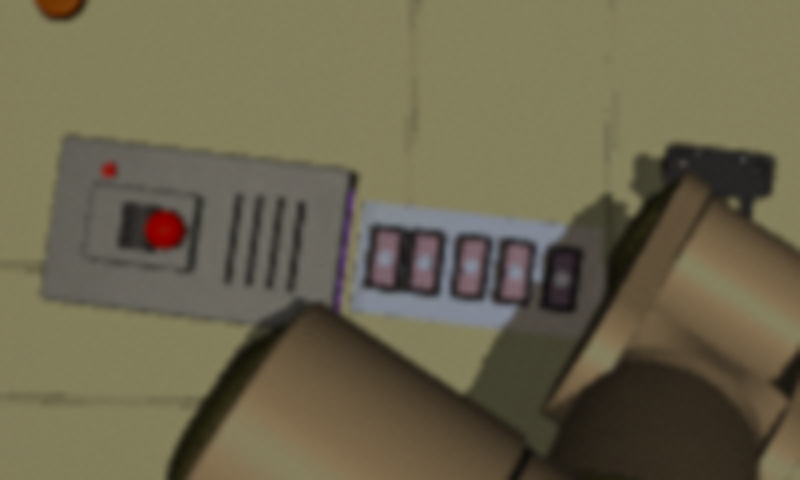

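View pics/s5c.png

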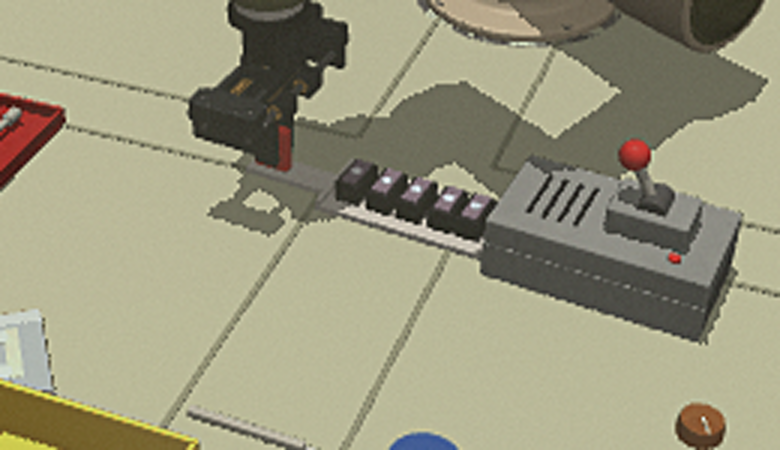

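```bash
python3 - <<'E'
from fit import *
p=camera_params('top')
f=lambda x,y,z:ray(p,(x+.5)/4-.5+165,(y+.5)/4-.5+200,z)[:2]
A=np.radians(84.66);ex=np.array([np.cos(A),np.sin(A)]);ey=np.array([-ex[1],ex[0]]);o=np.array([455.2,107.6])
for q in[(363,202,11),(350,312,11),(480,328,11),(356,172,62),(335,333,62),(66,135,62),(41,297,62),(385,259,29),(562,278,29)]:
    d=f(*q)-o;print(q,(d@ex).round(1),(d@ey).round(1))
E
```

```text
(363, 202, 11) -3.7 -35.6
(350, 312, 11) -4.5 40.0
(480, 328, 11) -94.3 40.0
(356, 172, 62) -0.4 -53.2
(335, 333, 62) -0.3 53.6
(66, 135, 62) 195.3 -54.2
(41, 297, 62) 196.0 54.0
(385, 259, 29) -24.9 1.4
(562, 278, 29) -145.4 -0.5
```

>>> carry_out(
  targets=[
    [[2,0.3,0],[0,0,0],6],
    [[7,0.6,0],[0,0,0],6],
    [[15,1,0],[0,0,0],6],
    [[26,1.2,0],[0,0,0],6],
    [[38,1.2,0],[0,0,0],6],
    [[50,1.2,0],[0,0,0],6],
    [[62,1.2,0],[0,0,0],6],
    [[73,1.2,0],[0,0,0],6],
    [[81,1.2,0],[0,0,0],6],
    [[84,1.2,0],[0,0,0],6],
  ],
)

```text
t: 42.18
ee_pos: [442.2, -40.9, 183.3]
tool_rot: [[0.092, 0.996, -0.002], [0.996, -0.092, 0.003], [0.003, -0.002, -1.0]]
force: [0.4, -0.7, -3.2]
finger_gap: 11.6
```

```bash
python3 - <<'E'
from h import *
fin(-70,183.1);im=snap('scene','s6.png')[140:290,180:440,::-1];cv2.imwrite('pics/s6c.png',cv2.resize(im,None,fx=3,fy=3,interpolation=cv2.INTER_CUBIC))
E
```

```text
t42.18 shift [79.1 -0.8  0.4] turn [-0.1 -0.1  0. ] gap 11.6 F [ 0.4 -0.7 -3.2] p [442.2 -40.9 183.3] yaw 84.7
```

View pics/s6c.png

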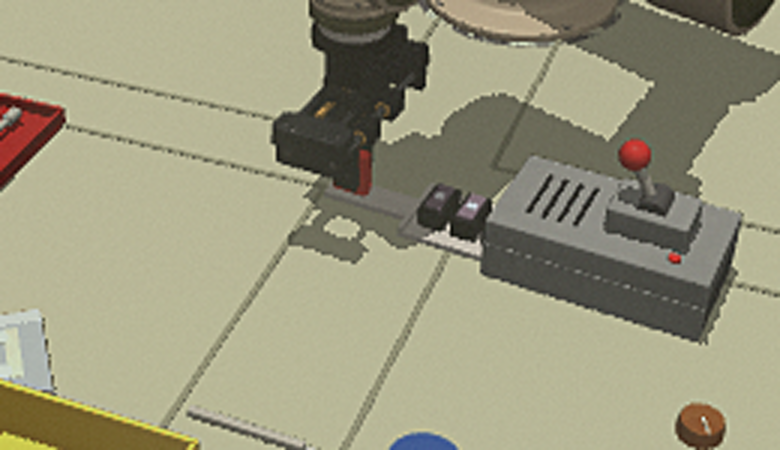

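Entering freely, no side force. On to about fin s=-70.

>>> carry_out(
  targets=[
    [[2,0,0],[0,0,0],6],
    [[7,0,0],[0,0,0],6],
    [[15,0,0],[0,0,0],6],
    [[25,0,0],[0,0,0],6],
    [[36,0,0],[0,0,0],6],
    [[48,0,0],[0,0,0],6],
    [[59,0,0],[0,0,0],6],
    [[69,0,0],[0,0,0],6],
    [[76,0,0],[0,0,0],6],
    [[79,0,0],[0,0,0],6],
  ],
)

```text
t: 43.07
ee_pos: [449.4, 38.7, 183.4]
tool_rot: [[0.092, 0.996, -0.002], [0.996, -0.092, 0.003], [0.003, -0.002, -1.0]]
force: [-0.1, -1.7, -4.3]
finger_gap: 11.6
```

```bash
python3 - <<'E'
from h import *
fin(-49,183.1)
E
```

```text
t43.07 shift [20.1 -0.7  0.4] turn [-0.1 -0.2  0.1] gap 11.6 F [-0.1 -1.7 -4.3] p [449.4  38.7 183.4] yaw 84.7
```

>>> carry_out(
  targets=[
    [[2,0,0],[0,0,0],6],
    [[5,0,0],[0,0,0],6],
    [[8,0,0],[0,0,0],6],
    [[11,0,0],[0,0,0],6],
    [[13,0,0],[0,0,0],6],
    [[15,0,0],[0,0,0],6],
    [[16.5,0,0],[0,0,0],6],
    [[18,0,0],[0,0,0],6],
    [[19,0,0],[0,0,0],6],
    [[20,0,0],[0,0,0],6],
  ],
)

```text
t: 43.9
ee_pos: [451.3, 58.7, 183.5]
tool_rot: [[0.092, 0.996, -0.002], [0.996, -0.092, 0.003], [0.003, -0.002, -1.0]]
force: [-0.5, -1.7, -3.6]
finger_gap: 11.9
```

```bash
python3 - <<'E'
from h import *
fin(-49,183.1)
E
```

```text
t43.90 shift [ 0.  -0.7  0.4] turn [-0.1 -0.2  0.1] gap 11.9 F [-0.5 -1.7 -3.6] p [451.3  58.7 183.5] yaw 84.7
```

>>> carry_out(
  targets=[
    [[0.6,0,0],[0,0,0],6],
    [[1.2,0,0],[0,0,0],6],
    [[1.8,0,0],[0,0,0],6],
    [[2.4,0,0],[0,0,0],6],
    [[3,0,0],[0,0,0],6],
    [[3.6,0,0],[0,0,0],6],
    [[4.2,0,0],[0,0,0],6],
    [[4.6,0,0],[0,0,0],6],
    [[5,0,0],[0,0,0],6],
    [[5,0,0],[0,0,0],6],
  ],
)

```text
t: 44.73
ee_pos: [451.7, 61.6, 183.6]
tool_rot: [[0.09, 0.996, -0.003], [0.996, -0.09, -0.002], [-0.002, -0.003, -1.0]]
force: [-6.3, -28.4, -0.7]
finger_gap: 11.8
```

```bash
python3 - <<'E'
from h import *
fin(-49,183.1)
E
```

```text
t44.73 shift [-2.8 -0.8  0.5] turn [-0.2  0.1  0.2] gap 11.8 F [ -6.3 -28.4  -0.7] p [451.7  61.6 183.6] yaw 84.8
```

>>> carry_out(
  targets=[
    [[0,0,0],[0,0,0],6],
    [[0,0,0],[0,0,0],30],
    [[0,0,0],[0,0,0],36],
    [[0,0,0],[0,0,0],36],
    [[0,0,0],[0,0,0],36],
    [[0,0,-5],[0,0,0],36],
    [[0,0,-25],[0,0,0],36],
    [[0,0,-55],[0,0,0],36],
    [[0,0,-85],[0,0,0],36],
    [[0,0,-100],[0,0,0],36],
  ],
)

```text
t: 45.57
ee_pos: [452.1, 62.0, 286.9]
tool_rot: [[0.09, 0.996, 0.001], [0.996, -0.09, -0.002], [-0.002, 0.001, -1.0]]
force: [-0.1, 0.2, 0.3]
finger_gap: 35.8
```

```bash
python3 - <<'E'
from h import *
fin(106,310)
p=camera_params('wrist');print(p['xyz']);snap('wrist','w20.png')
im=snap('scene','s7.png')[140:290,180:440,::-1];cv2.imwrite('pics/s7c.png',cv2.resize(im,None,fx=3,fy=3,interpolation=cv2.INTER_CUBIC))
E
```

```text
t45.57 shift [151.6  -0.6 -23.5] turn [0.  0.1 0.2] gap 35.8 F [-0.1  0.2  0.3] p [452.1  62.  286.9] yaw 84.9
[459.77632144 139.50074918 266.08580343]
```

View pics/w20.png

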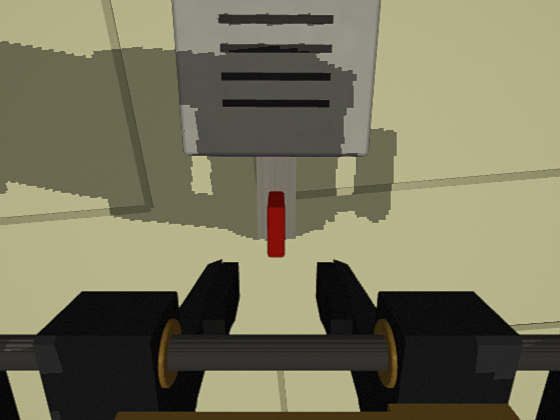

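View pics/s7c.png

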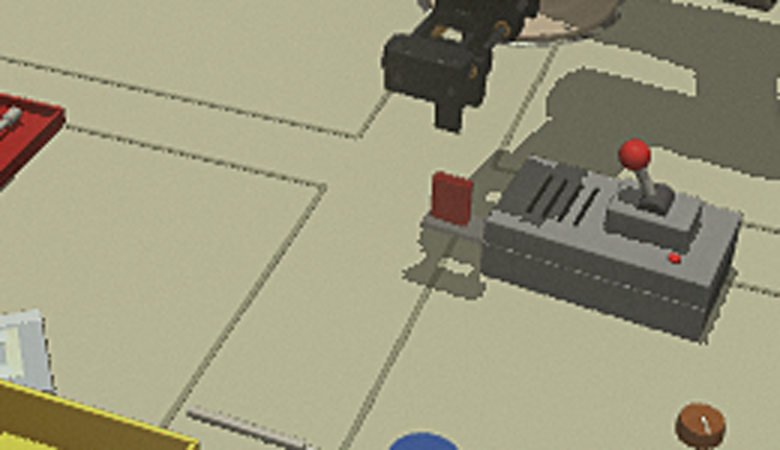

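```bash
python3 - <<'E'
from fit import *
p=camera_params('wrist')
a,b=ray(p,184,156,62)[:2],ray(p,368,156,62)[:2];print(a,b,np.linalg.norm(a-b))
ey=(a-b)/np.linalg.norm(a-b);ex=np.array([ey[1],-ey[0]]);m=(a+b)/2
f=(ray(p,276.5,205,52)+ray(p,276,256,52))[:2]/2
print(m,np.degrees(np.arctan2(*ex[::-1])),(f-m)@ex,(f-m)@ey)
E
```

```text
[403.43248977 115.52294695] [510.44855961 105.91892803] 107.44615574840603
[456.94052469 110.72093749] 84.87180224024546 -50.45748206579575 -0.0743996322813224
```

```bash
python3 - <<'E'
from h import *
plan(466.3,216,340,-5.2)
E
```

```text
t45.67 shift [154.5   0.4 -54.2] turn [ 0.2 -0.  90. ] gap 35.8 F [-0.3 -0.5  0.1] p [452.2  62.  286.2] yaw 84.8
```

>>> carry_out(
  targets=[
    [[0,0,-25],[0,0,5],50],
    [[0,0,-54],[0,0,12],50],
    [[20,0,-54],[0,0,19],50],
    [[50,0,-54],[0,0,26],50],
    [[80,0,-54],[0,0,33],50],
    [[110,0,-54],[0,0,40],50],
    [[135,0,-54],[0,0,47],50],
    [[154.5,0,-54],[0,0,54],50],
    [[154.5,0,-54],[0,0,61],50],
    [[154.5,0,-54],[0,0,68],50],
  ],
)

```text
t: 46.5
ee_pos: [465.6, 217.2, 338.5]
tool_rot: [[0.958, 0.286, 0.0], [0.286, -0.958, -0.003], [-0.001, 0.003, -1.0]]
force: [-0.3, -0.5, 1.0]
finger_gap: 50.0
```

```bash
python3 - <<'E'
from h import *
plan(466.3,216,340,-5.2)
E
```

```text
t46.50 shift [ 0.3  1.4 -1.5] turn [ 0.2  0.  21.8] gap 50.0 F [-0.3 -0.5  1. ] p [465.6 217.2 338.5] yaw 16.6
```

>>> carry_out(
  targets=[
    [[0,1,0],[0,0,6],50],
    [[0,1,0],[0,0,12],50],
    [[0,1,0],[0,0,18],50],
    [[0,1,0],[0,0,21.8],50],
    [[0,1,0],[0,0,21.8],50],
    [[0,1,0],[0,0,21.8],50],
    [[0,1,0],[0,0,21.8],50],
    [[0,1,0],[0,0,21.8],50],
    [[0,1,0],[0,0,21.8],50],
    [[0,1,0],[0,0,21.8],50],
  ],
)

```text
t: 47.33
ee_pos: [465.9, 216.3, 338.4]
tool_rot: [[0.996, -0.09, -0.0], [-0.09, -0.996, -0.003], [0.0, 0.003, -1.0]]
force: [0.3, 0.8, -0.2]
finger_gap: 49.8
```

```bash
python3 - <<'E'
from h import *
plan(466.3,216,284,-5.2);snap('wrist','w21.png')
E
```

```text
t47.33 shift [ 0.4  0.1 54.4] turn [ 0.2 -0.   0.1] gap 49.8 F [ 0.3  0.8 -0.2] p [465.9 216.3 338.4] yaw -5.1
```

View pics/w21.png

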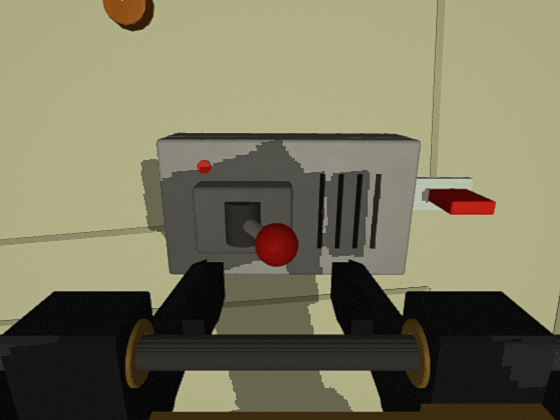

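```bash
python3 - <<'E'
from h import *
print(ray(camera_params('wrist'),276.5,244,128))
E
```

```text
[466.33874309 215.8942947  128.        ]
```

>>> carry_out(
  targets=[
    [[0,0,15],[0,0,0],50],
    [[0,0,30],[0,0,0],50],
    [[0,0,43],[0,0,0],50],
    [[0,0,51],[0,0,0],50],
    [[0,0,54],[0,0,0],50],
    [[0,0,54],[0,0,0],50],
    [[0,0,54],[0,0,0],40],
    [[0,0,54],[0,0,0],34],
    [[0,0,54],[0,0,0],34],
    [[0,0,54],[0,0,0],34],
  ],
)

```text
t: 48.22
ee_pos: [465.9, 216.1, 284.9]
tool_rot: [[0.996, -0.09, 0.001], [-0.09, -0.996, -0.003], [0.001, 0.003, -1.0]]
force: [0.4, -0.1, 0.5]
finger_gap: 34.0
```

```bash
python3 - <<'E'
from h import *
plan(470.9,265.9,284,-5.2)
E
```

```text
t48.22 shift [  0.5 -50.    0.8] turn [ 0.1 -0.1  0.1] gap 34.0 F [ 0.4 -0.1  0.5] p [465.9 216.1 284.9] yaw -5.1
```

>>> carry_out(
  targets=[
    [[0,-6,0],[0,0,0],34],
    [[0,-13,0],[0,0,0],34],
    [[0,-20,0],[0,0,0],34],
    [[0,-27,0],[0,0,0],34],
    [[0,-34,0],[0,0,0],34],
    [[0,-41,0],[0,0,0],34],
    [[0,-47,0],[0,0,0],34],
    [[0,-51,0],[0,0,0],34],
    [[0,-53,0],[0,0,0],34],
    [[0,-54,0],[0,0,0],34],
  ],
)

```text
t: 49.05
ee_pos: [470.6, 269.5, 284.2]
tool_rot: [[0.996, -0.089, -0.001], [-0.089, -0.996, -0.006], [-0.0, 0.006, -1.0]]
force: [-0.6, -13.0, -0.2]
finger_gap: 34.0
```

```bash
python3 - <<'E'
from h import *
plan(470.9,270,284,-5.2)
im=snap('scene','s8.png')[140:290,180:440,::-1];cv2.imwrite('pics/s8c.png',cv2.resize(im,None,fx=3,fy=3,interpolation=cv2.INTER_CUBIC));snap('wrist','w22.png')
E
```

```text
t49.05 shift [ 0.2 -0.5  0.2] turn [0.4 0.  0.1] gap 34.0 F [ -0.6 -13.   -0.2] p [470.6 269.5 284.2] yaw -5.1
```

View pics/s8c.png

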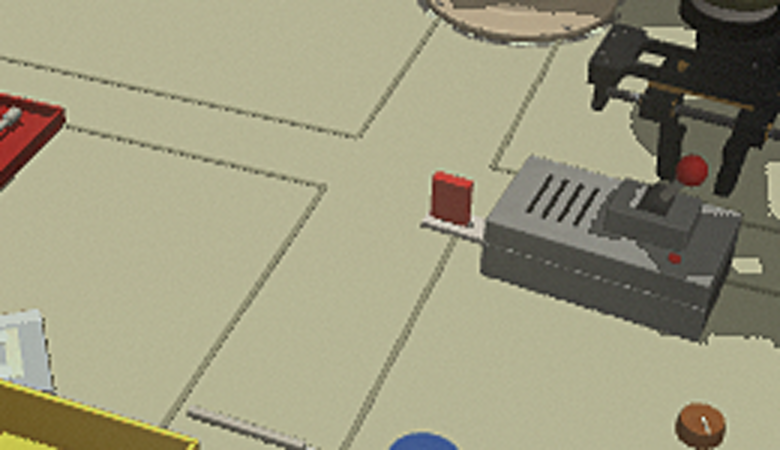

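View pics/w22.png

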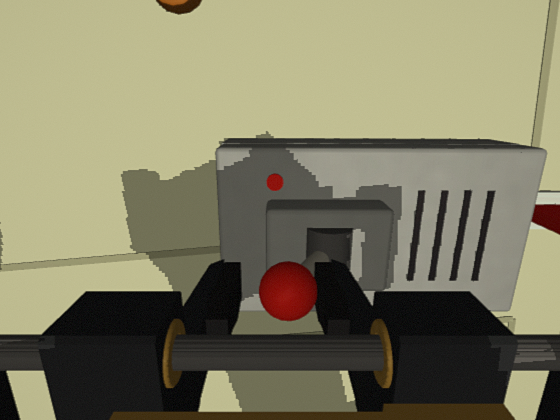

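>>> carry_out(
  targets=[
    [[0,0,0],[0,0,0],34],
    [[0,0,0],[0,0,0],34],
    [[0,0,0],[0,0,0],34],
    [[0,0,0],[0,0,0],34],
    [[0,0,0],[0,0,0],34],
    [[0,0,0],[0,0,0],34],
    [[0,0,0],[0,0,0],34],
    [[0,0,0],[0,0,0],34],
    [[0,0,0],[0,0,0],34],
    [[0,0,0],[0,0,0],34],
  ],
)

```text
t: 49.98
ee_pos: [470.6, 269.2, 284.2]
tool_rot: [[0.996, -0.09, -0.001], [-0.09, -0.996, -0.006], [-0.001, 0.006, -1.0]]
force: [0.2, -4.9, -1.1]
finger_gap: 34.0
```

>>> carry_out(
  targets=[
    [[0,0,0],[0,0,0],34],
    [[0,0,0],[0,0,0],34],
    [[0,0,0],[0,0,0],34],
    [[0,0,0],[0,0,0],34],
    [[0,0,0],[0,0,0],34],
    [[0,0,0],[0,0,0],34],
    [[0,0,0],[0,0,0],34],
    [[0,0,0],[0,0,0],34],
    [[0,0,0],[0,0,0],34],
    [[0,0,0],[0,0,0],34],
  ],
)

```text
t: 50.82
ee_pos: [470.7, 269.2, 284.1]
tool_rot: [[0.996, -0.09, -0.001], [-0.09, -0.996, -0.006], [-0.001, 0.006, -1.0]]
force: [-0.0, -5.5, -1.4]
finger_gap: 34.0
```

>>> carry_out(
  targets=[
    [[0,0,0],[0,0,0],34],
    [[0,0,0],[0,0,0],34],
    [[0,0,0],[0,0,0],34],
    [[0,0,0],[0,0,0],34],
    [[0,0,0],[0,0,0],34],
    [[0,0,0],[0,0,0],34],
    [[0,0,0],[0,0,0],34],
    [[0,0,0],[0,0,0],34],
    [[0,0,0],[0,0,0],34],
    [[0,0,0],[0,0,0],34],
  ],
)

```text
t: 51.65
ee_pos: [470.6, 269.2, 284.1]
tool_rot: [[0.996, -0.09, -0.001], [-0.09, -0.996, -0.006], [-0.001, 0.006, -1.0]]
force: [-0.6, -4.7, -0.8]
finger_gap: 33.9
```

>>> carry_out(
  targets=[
    [[0,0,0],[0,0,0],34],
    [[0,0,0],[0,0,0],34],
    [[0,0,0],[0,0,0],34],
    [[0,0,0],[0,0,0],34],
    [[0,0,0],[0,0,0],34],
    [[0,0,0],[0,0,0],34],
    [[0,0,0],[0,0,0],34],
    [[0,0,0],[0,0,0],34],
    [[0,0,0],[0,0,0],34],
    [[0,0,0],[0,0,0],34],
  ],
)

```text
t: 52.48
ee_pos: [470.7, 269.2, 284.2]
tool_rot: [[0.996, -0.09, -0.001], [-0.09, -0.996, -0.006], [-0.001, 0.006, -1.0]]
force: [-0.2, -4.2, -0.4]
finger_gap: 34.2
```

```bash
python3 - <<'E'
from h import *
plan(465.9,212,284,-5.2)
E
```

```text
t52.48 shift [ 0.4 57.4  0.5] turn [0.4 0.  0.1] gap 34.2 F [-0.2 -4.2 -0.4] p [470.7 269.2 284.2] yaw -5.1
```

>>> carry_out(
  targets=[
    [[0,0,0],[0,0,0],34],
    [[0,0,0],[0,0,0],34],
    [[0,7,0],[0,0,0],34],
    [[0,15,0],[0,0,0],34],
    [[0,24,0],[0,0,0],34],
    [[0,33,0],[0,0,0],34],
    [[0,42,0],[0,0,0],34],
    [[0,50,0],[0,0,0],34],
    [[0,56,0],[0,0,0],34],
    [[0,59,0],[0,0,0],34],
  ],
)

```text
t: 53.32
ee_pos: [465.2, 210.8, 284.3]
tool_rot: [[0.996, -0.092, -0.001], [-0.092, -0.996, 0.0], [-0.001, 0.0, -1.0]]
force: [1.8, 30.3, -6.8]
finger_gap: 34.0
```

>>> carry_out(
  targets=[
    [[0,0,0],[0,0,0],34],
    [[0,0,0],[0,0,0],34],
    [[0,0,0],[0,0,0],34],
    [[0,0,0],[0,0,0],34],
    [[0,0,0],[0,0,0],34],
    [[0,0,0],[0,0,0],34],
    [[0,0,0],[0,0,0],34],
    [[0,0,0],[0,0,0],34],
    [[0,0,0],[0,0,0],34],
    [[0,0,0],[0,0,0],34],
  ],
)

```text
t: 54.15
ee_pos: [465.2, 211.1, 284.2]
tool_rot: [[0.996, -0.092, -0.001], [-0.092, -0.996, 0.002], [-0.001, -0.002, -1.0]]
force: [1.1, 9.1, -2.0]
finger_gap: 34.2
```

```bash
python3 - <<'E'
from h import *
plan(465.9,212,284,-5.2);snap('wrist','w23.png')
E
```

```text
t54.15 shift [ 0.6 -0.9  0.2] turn [-0.1  0.1 -0.1] gap 34.2 F [ 1.1  9.1 -2. ] p [465.2 211.1 284.2] yaw -5.3
```

View pics/w23.png

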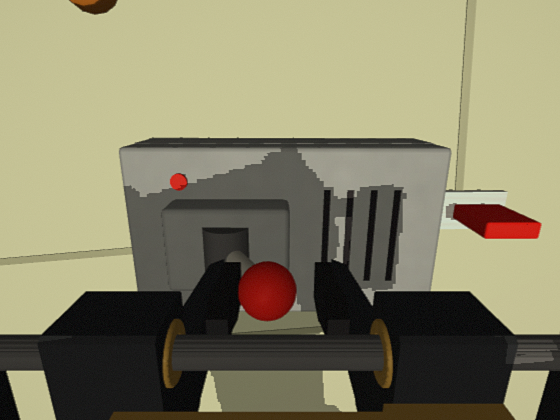

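>>> carry_out(
  targets=[
    [[0,-3,0],[0,0,0],44],
    [[0,-4,0],[0,0,0],50],
    [[0,-4,0],[0,0,0],50],
    [[0,-4,0],[0,0,0],50],
    [[0,-4,-10],[0,0,0],50],
    [[0,-4,-30],[0,0,0],50],
    [[0,-4,-60],[0,0,0],50],
    [[0,-4,-60],[0,0,0],50],
    [[0,-4,-60],[0,0,0],50],
    [[0,-4,-60],[0,0,0],50],
  ],
)

```text
t: 55.03
ee_pos: [465.4, 214.8, 343.5]
tool_rot: [[0.996, -0.092, -0.002], [-0.092, -0.996, 0.002], [-0.002, -0.002, -1.0]]
force: [-0.5, -0.3, 0.4]
finger_gap: 50.1
```

```bash
python3 - <<'E'
from h import *
snap('wrist','w24.png');fin(-50,340,(456.7,110.6),84.8)
E
```

```text
t55.08 shift [  1.  154.6   2.9] turn [ -0.2   0.1 -90.1] gap 50.2 F [-0.   0.2  0.9] p [465.4 214.8 343.2] yaw -5.3
```

View pics/w24.png

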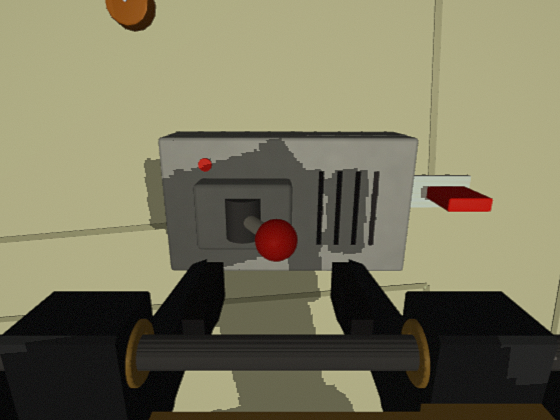

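The ball is back at (277,240), as at the start (off). Back to the fin.

>>> carry_out(
  targets=[
    [[0,15,0],[0,0,-5],44],
    [[0,35,0],[0,0,-12],40],
    [[0,60,0],[0,0,-19],36],
    [[0,85,0],[0,0,-26],36],
    [[0,110,0],[0,0,-33],36],
    [[0,132,0],[0,0,-40],36],
    [[1,148,0],[0,0,-47],36],
    [[1,154.6,0],[0,0,-54],36],
    [[1,154.6,0],[0,0,-61],36],
    [[1,154.6,0],[0,0,-68],36],
  ],
)

```text
t: 55.92
ee_pos: [452.1, 60.2, 341.9]
tool_rot: [[0.454, 0.891, -0.005], [0.891, -0.454, 0.002], [-0.0, -0.005, -1.0]]
force: [0.2, 0.5, 0.1]
finger_gap: 35.9
```

```bash
python3 - <<'E'
from h import *
fin(-50,290,(456.7,110.6),84.8)
E
```

```text
t55.92 shift [ 0.6  0.  51.9] turn [ -0.3  -0.  -21.8] gap 35.9 F [0.2 0.5 0.1] p [452.1  60.2 341.9] yaw 63.0
```

>>> carry_out(
  targets=[
    [[0,0,0],[-0.3,0,-7],36],
    [[0,0,0],[-0.3,0,-14],36],
    [[0,0,15],[-0.3,0,-21],36],
    [[0,0,30],[-0.3,0,-21.8],36],
    [[0,0,45],[-0.3,0,-21.8],36],
    [[0,0,51],[-0.3,0,-21.8],36],
    [[0,0,52],[-0.3,0,-21.8],36],
    [[0,0,52],[-0.3,0,-21.8],36],
    [[0,0,52],[-0.3,0,-21.8],36],
    [[0,0,52],[-0.3,0,-21.8],36],
  ],
)

```text
t: 56.75
ee_pos: [452.0, 60.3, 290.4]
tool_rot: [[0.091, 0.996, 0.001], [0.996, -0.091, 0.0], [0.001, 0.001, -1.0]]
force: [-0.0, 0.5, 0.0]
finger_gap: 36.0
```

```bash
python3 - <<'E'
from h import *
p=camera_params('wrist');snap('wrist','w25.png');fin(-50,183,(456.7,110.6),84.8)
E
```

```text
t56.80 shift [  0.5   0.  107.4] turn [ 0.1 -0.  -0. ] gap 36.0 F [-0.1  0.   0.1] p [451.9  60.3 290.4] yaw 84.8
```

View pics/w25.png

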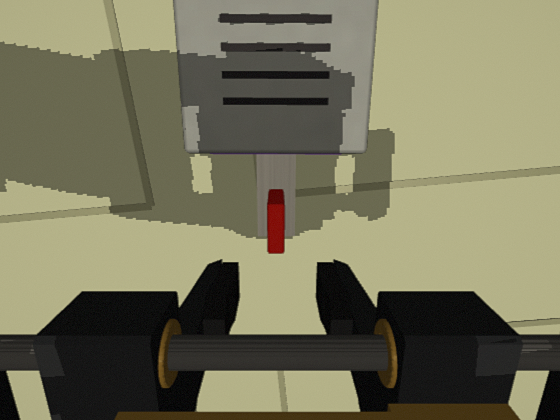

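>>> carry_out(
  targets=[
    [[1,0,25],[0,0,0],32],
    [[1,0,52],[0,0,0],30],
    [[1,0,80],[0,0,0],30],
    [[1,0,98],[0,0,0],30],
    [[1,0,106],[0,0,0],30],
    [[1,0,107],[0,0,0],30],
    [[1,0,107],[0,0,0],6],
    [[1,0,107],[0,0,0],6],
    [[1,0,107],[0,0,0],6],
    [[1,0,107],[0,0,0],6],
  ],
  newtons=30,
)

```text
t: 57.63
ee_pos: [452.2, 61.3, 184.5]
tool_rot: [[0.09, 0.996, 0.003], [0.996, -0.09, 0.0], [0.0, 0.003, -1.0]]
force: [-2.0, 1.1, 7.3]
finger_gap: 11.7
```

>>> carry_out(
  targets=[
    [[0,0,0],[0,0,0],6],
    [[0,0,0],[0,0,0],6],
    [[0,0,0],[0,0,0],6],
    [[0,0,0],[0,0,0],6],
    [[-1,0,0],[0,0,0],6],
    [[-3,0,0],[0,0,0],6],
    [[-6,0,0],[0,0,0],6],
    [[-9,0,0],[0,0,0],6],
    [[-11,0,0],[0,0,0],6],
    [[-12,0,0],[0,0,0],6],
  ],
)

```text
t: 58.47
ee_pos: [451.2, 49.0, 184.5]
tool_rot: [[0.091, 0.996, 0.003], [0.996, -0.091, 0.0], [0.001, 0.003, -1.0]]
force: [1.3, 4.3, -1.0]
finger_gap: 11.8
```

```bash
python3 - <<'E'
from h import *
fin(-340,183,(456.7,110.6),84.8)
E
```

```text
t58.47 shift [-278.2   -0.     1.3] turn [ 0.2 -0.  -0. ] gap 11.8 F [ 1.3  4.3 -1. ] p [451.2  49.  184.5] yaw 84.8
```

>>> carry_out(
  targets=[
    [[-2,0,0],[0,0,0],6],
    [[-7,0,0],[0,0,0],6],
    [[-15,0,0],[0,0,0],6],
    [[-26,0,0],[0,0,0],6],
    [[-38,0,0],[0,0,0],6],
    [[-50,0,0],[0,0,0],6],
    [[-61,0,0],[0,0,0],6],
    [[-71,0,0],[0,0,0],6],
    [[-78,0,0],[0,0,0],6],
    [[-80,0,0],[0,0,0],6],
  ],
)

```text
t: 59.3
ee_pos: [443.8, -31.7, 184.5]
tool_rot: [[0.092, 0.996, 0.003], [0.996, -0.092, 0.0], [0.0, 0.003, -1.0]]
force: [-0.3, 5.0, 0.4]
finger_gap: 11.6
```

>>> carry_out(
  targets=[
    [[-2,0,0],[0,0,0],6],
    [[-7,0,0],[0,0,0],6],
    [[-15,0,0],[0,0,0],6],
    [[-26,0,0],[0,0,0],6],
    [[-38,0,0],[0,0,0],6],
    [[-50,0,0],[0,0,0],6],
    [[-61,0,0],[0,0,0],6],
    [[-71,0,0],[0,0,0],6],
    [[-78,0,0],[0,0,0],6],
    [[-80,0,0],[0,0,0],6],
  ],
)

```text
t: 60.13
ee_pos: [436.4, -112.3, 184.5]
tool_rot: [[0.093, 0.996, 0.003], [0.996, -0.093, 0.0], [0.0, 0.003, -1.0]]
force: [0.0, 6.3, 3.2]
finger_gap: 12.0
```

```bash
python3 - <<'E'
from h import *
fin(-310,183,(456.7,110.6),84.8)
im=snap('scene','s9.png')[140:290,180:440,::-1];cv2.imwrite('pics/s9c.png',cv2.resize(im,None,fx=3,fy=3,interpolation=cv2.INTER_CUBIC))
E
```

```text
t60.13 shift [-86.2   0.2   1.4] turn [ 0.2 -0.  -0.1] gap 12.0 F [0.  6.3 3.2] p [ 436.4 -112.3  184.5] yaw 84.7
```

View pics/s9c.png

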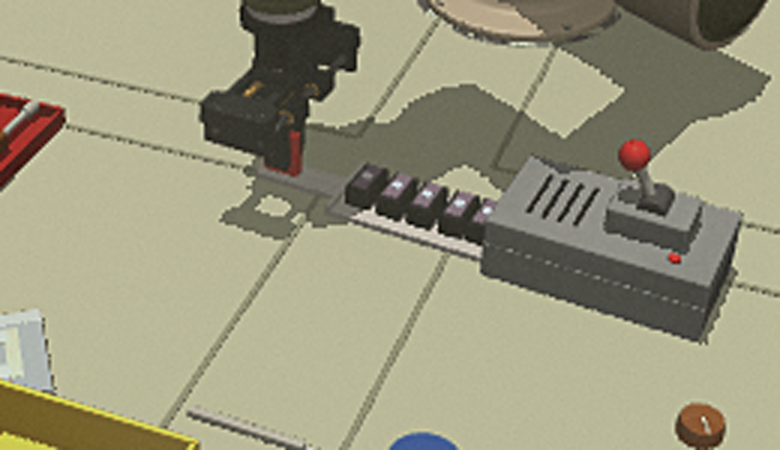

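>>> carry_out(
  targets=[
    [[-2,0,0],[0,0,0],6],
    [[-7,0,0],[0,0,0],6],
    [[-15,0,0],[0,0,0],6],
    [[-26,0,0],[0,0,0],6],
    [[-38,0,0],[0,0,0],6],
    [[-50,0,0],[0,0,0],6],
    [[-61,0,0],[0,0,0],6],
    [[-72,0,0],[0,0,0],6],
    [[-80,0,0],[0,0,0],6],
    [[-84,0,0],[0,0,0],6],
  ],
)

```text
t: 61.02
ee_pos: [428.5, -196.2, 184.5]
tool_rot: [[0.093, 0.996, 0.003], [0.996, -0.093, 0.0], [0.0, 0.003, -1.0]]
force: [0.8, 7.5, 4.5]
finger_gap: 11.7
```

>>> carry_out(
  targets=[
    [[0,0,0],[0,0,0],6],
    [[0,0,0],[0,0,0],6],
    [[0,0,0],[0,0,0],30],
    [[0,0,0],[0,0,0],34],
    [[0,0,0],[0,0,0],34],
    [[0,0,-5],[0,0,0],34],
    [[0,0,-25],[0,0,0],36],
    [[0,0,-60],[0,0,0],40],
    [[0,0,-100],[0,0,0],40],
    [[0,0,-140],[0,0,0],40],
  ],
)

```text
t: 61.85
ee_pos: [427.9, -195.9, 326.4]
tool_rot: [[0.093, 0.996, 0.002], [0.996, -0.093, 0.001], [0.001, 0.002, -1.0]]
force: [1.7, -1.2, -0.1]
finger_gap: 40.1
```

>>> carry_out(
  targets=[
    [[-30,0,-10],[0,0,0],40],
    [[-60,0,-20],[0,0,0],40],
    [[-90,0,-20],[0,0,0],40],
    [[-90,0,-20],[0,0,0],40],
    [[-90,0,-20],[0,0,0],40],
    [[-90,0,-20],[0,0,0],40],
    [[-90,0,-20],[0,0,0],40],
    [[-90,0,-20],[0,0,0],40],
    [[-90,0,-20],[0,0,0],40],
    [[-90,0,-20],[0,0,0],40],
  ],
)

```text
t: 62.68
ee_pos: [419.6, -285.0, 346.4]
tool_rot: [[0.092, 0.996, 0.002], [0.996, -0.092, 0.001], [0.001, 0.002, -1.0]]
force: [0.2, -0.3, -0.1]
finger_gap: 40.0
```

```bash
python3 - <<'E'
from h import *
fin(-310,183,(456.7,110.6),84.8)
snap('wrist','w26.png');snap('scene','s10.png');im=snap('top','t10.png')[150:310,265:465];cv2.imwrite('pics/t10c.png',cv2.resize(im[:,:,::-1],None,fx=3.7,fy=3.7,interpolation=cv2.INTER_CUBIC))
E
```

```text
t62.68 shift [ 87.2   0.7 163.4] turn [ 0.1 -0.  -0.1] gap 40.0 F [ 0.2 -0.3 -0.1] p [ 419.6 -285.   346.4] yaw 84.7
```

View pics/w26.png

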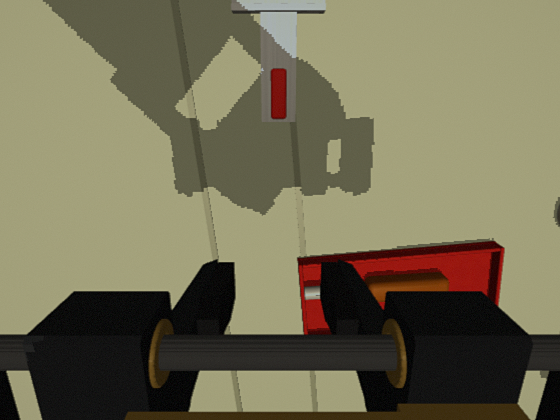

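View pics/s10.png

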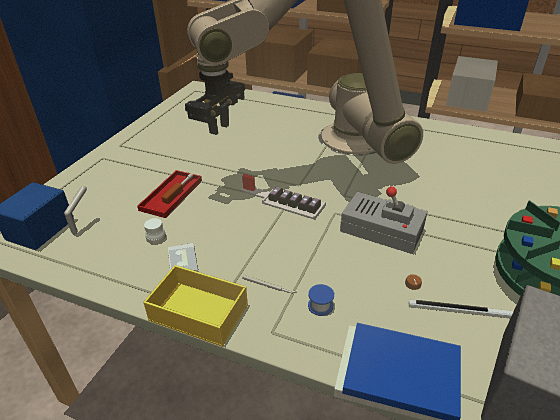

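View pics/t10c.png

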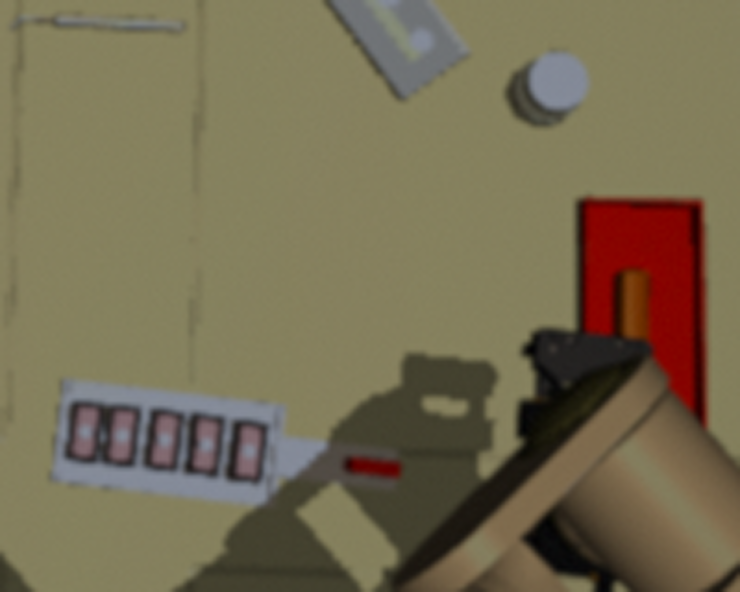

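```bash
python3 - <<'E'
from h import *
plan(559,-420,360,60)
E
```

```text
t62.83 shift [-121.3  151.3  -13.5] turn [ 0.1 -0.1 24.7] gap 40.0 F [-0.7 -0.3  0.3] p [ 419.5 -285.3  346.3] yaw 84.7
```

>>> carry_out(
  targets=[
    [[-20,25,-5],[0,0,7],40],
    [[-45,50,-13],[0,0,14],40],
    [[-70,80,-13],[0,0,21],40],
    [[-95,110,-13],[0,0,28],40],
    [[-121,151,-13],[0,0,35],40],
    [[-121,151,-13],[0,0,42],40],
    [[-121,151,-13],[0,0,49],40],
    [[-121,151,-13],[0,0,56],40],
    [[-121,151,-13],[0,0,63],40],
    [[-121,151,-13],[0,0,68],40],
  ],
)

```text
t: 63.67
ee_pos: [558.9, -419.7, 359.1]
tool_rot: [[0.96, 0.282, 0.002], [0.282, -0.96, 0.001], [0.002, -0.001, -1.0]]
force: [0.3, 0.0, 0.9]
finger_gap: 40.3
```

>>> carry_out(
  targets=[
    [[0,0,0],[0,0,7],40],
    [[0,0,0],[0,0,14],40],
    [[0,0,0],[0,0,17],40],
    [[0,0,0],[0,0,17],40],
    [[0,0,0],[0,0,17],40],
    [[0,0,0],[0,0,17],40],
    [[0,0,0],[0,0,17],40],
    [[0,0,0],[0,0,17],40],
    [[0,0,0],[0,0,17],40],
    [[0,0,0],[0,0,17],40],
  ],
)

```text
t: 64.5
ee_pos: [558.8, -419.7, 359.1]
tool_rot: [[1.0, -0.011, 0.002], [-0.011, -1.0, 0.001], [0.002, -0.001, -1.0]]
force: [-0.1, -0.7, 0.3]
finger_gap: 39.9
```

```bash
python3 - <<'E'
from h import *
plan(559,-402,360,0);p=camera_params('wrist');snap('wrist','w27.png')
im=snap('top','t11.png')[150:310,265:465];cv2.imwrite('pics/t11c.png',cv2.resize(im[:,:,::-1],None,fx=3.7,fy=3.7,interpolation=cv2.INTER_CUBIC))
E
```

```text
t64.50 shift [ -0.  -17.7  -0.9] turn [-0.1 -0.1 -0.6] gap 39.9 F [-0.1 -0.7  0.3] p [ 558.8 -419.7  359.1] yaw -0.6
```

View pics/w27.png

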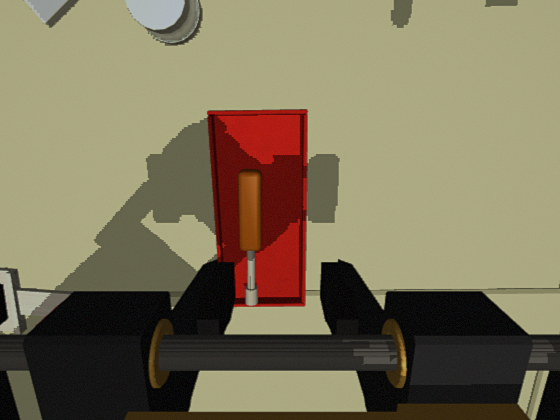

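View pics/t11c.png

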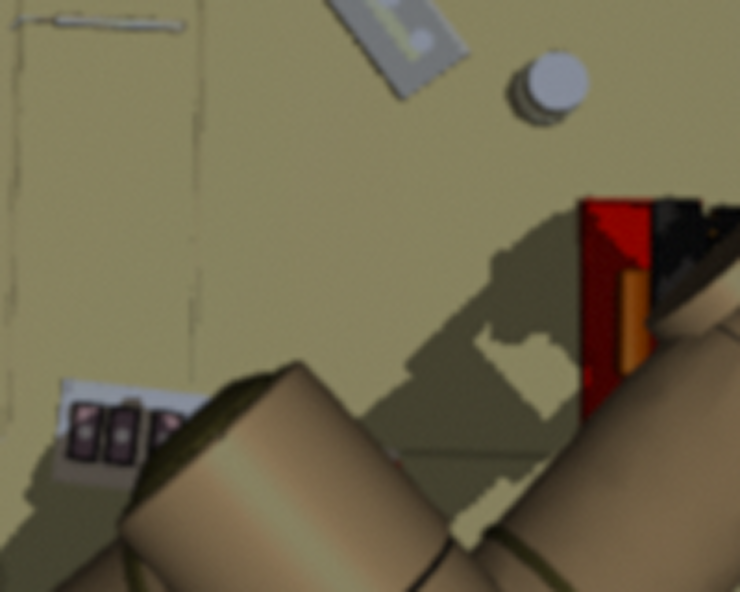

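```bash
python3 - <<'E'
from h import *
im=cv2.imread('pics/w27.png')[160:320,200:320];cv2.imwrite('pics/w27c.png',cv2.resize(im,None,fx=3.7,fy=3.7,interpolation=cv2.INTER_CUBIC))
p=camera_params('wrist')
for q in[(250,171,24),(250,249,22),(251,304,15),(251,304,21),(208,112,18),(307,110,18),(305,305,18)]:print(q,ray(p,*q).round(1))
E
```

```text
(250, 171, 24) [ 580.5 -394.9   24. ]
(250, 249, 22) [ 502.5 -392.1   22. ]
(251, 304, 15) [ 436.1 -390.4   15. ]
(251, 304, 21) [ 439.8 -390.9   21. ]
(208, 112, 18) [ 632.6 -359.    18. ]
(307, 110, 18) [ 633.3 -446.7   18. ]
(305, 305, 18) [ 436.2 -447.6   18. ]
```

View pics/w27c.png

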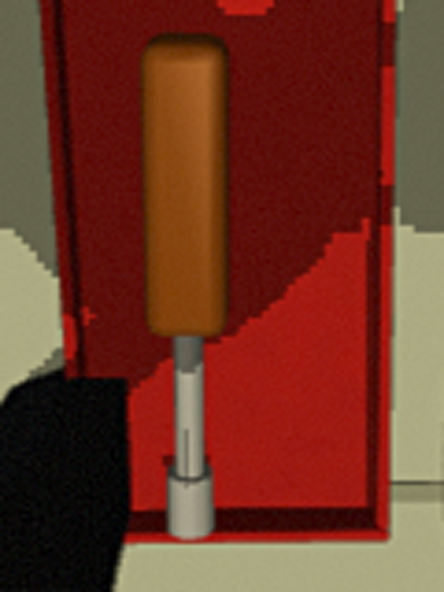

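```bash
python3 - <<'E'
from h import *
plan(480,-391.5,260,-1.5)
E
```

```text
t64.60 shift [-79.3 -27.3  99. ] turn [-0.1 -0.1  0.9] gap 40.1 F [ 0.3  0.2 -0.3] p [ 558.8 -419.8  359.1] yaw -0.6
```

>>> carry_out(
  targets=[
    [[-20,-7,20],[0,0,0.9],16],
    [[-45,-15,45],[0,0,0.9],16],
    [[-70,-23,70],[0,0,0.9],16],
    [[-79,-27.3,90],[0,0,0.9],16],
    [[-79,-27.3,99],[0,0,0.9],16],
    [[-79,-27.3,99],[0,0,0.9],16],
    [[-79,-27.3,99],[0,0,0.9],16],
    [[-79,-27.3,99],[0,0,0.9],16],
    [[-79,-27.3,99],[0,0,0.9],16],
    [[-79,-27.3,99],[0,0,0.9],16],
  ],
)

```text
t: 65.43
ee_pos: [480.8, -391.7, 260.9]
tool_rot: [[1.0, -0.026, 0.003], [-0.026, -1.0, -0.0], [0.003, 0.0, -1.0]]
force: [0.2, 0.5, -0.4]
finger_gap: 16.1
```

```bash
python3 - <<'E'
from h import *
plan(480,-391.5,177,-1.5);snap('wrist','w28.png')
p=camera_params('wrist')
for q in[(277,300,15),(277,214,15)]:print(q,ray(p,*q).round(1))
E
```

```text
t65.43 shift [-1.  -0.2 83.9] turn [ 0.  -0.2 -0. ] gap 16.1 F [ 0.2  0.5 -0.4] p [ 480.8 -391.7  260.9] yaw -1.5
(277, 300, 15) [ 422.7 -390.1   15. ]
(277, 214, 15) [ 489.1 -391.8   15. ]
```

View pics/w28.png

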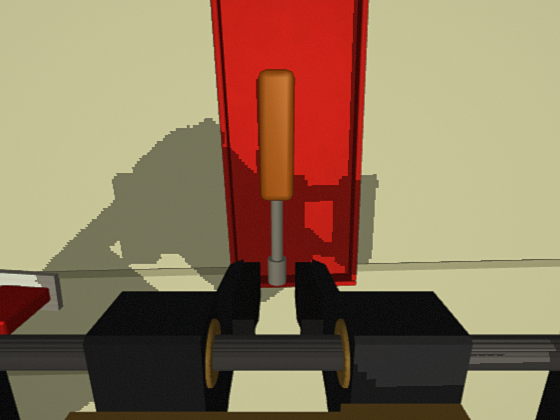

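>>> carry_out(
  targets=[
    [[-1,0,20],[0,0,0],16],
    [[-1,0,40],[0,0,0],16],
    [[-1,0,58],[0,0,0],16],
    [[-1,0,72],[0,0,0],16],
    [[-1,0,80],[0,0,0],16],
    [[-1,0,83],[0,0,0],16],
    [[-1,0,83],[0,0,0],16],
    [[-1,0,83],[0,0,0],16],
    [[-1,0,83],[0,0,0],16],
    [[-1,0,83],[0,0,0],16],
  ],
)

```text
t: 66.32
ee_pos: [480.0, -391.7, 178.5]
tool_rot: [[1.0, -0.026, 0.003], [-0.026, -1.0, -0.001], [0.004, 0.001, -1.0]]
force: [0.6, 1.2, 0.0]
finger_gap: 15.8
```

>>> carry_out(
  targets=[
    [[5,0,0],[0,0,0],16],
    [[9,0,0],[0,0,0],16],
    [[12,0,0],[0,0,0],16],
    [[15,0,0],[0,0,0],16],
    [[18,0,0],[0,0,0],16],
    [[21,0,0],[0,0,0],16],
    [[24,0,0],[0,0,0],16],
    [[27,0,0],[0,0,0],16],
    [[29,0,0],[0,0,0],16],
    [[30,0,0],[0,0,0],16],
  ],
)

```text
t: 67.15
ee_pos: [510.3, -392.4, 178.6]
tool_rot: [[1.0, -0.026, 0.003], [-0.026, -1.0, -0.001], [0.004, 0.001, -1.0]]
force: [-1.6, -0.2, 1.3]
finger_gap: 16.3
```

>>> carry_out(
  targets=[
    [[-2,0,0],[0,0,0],16],
    [[-4,0,0],[0,0,0],16],
    [[-4,0,0],[0,0,0],16],
    [[-4,0,-15],[0,0,0],16],
    [[-4,0,-45],[0,0,0],16],
    [[-4,0,-80],[0,0,0],16],
    [[-4,0,-120],[0,0,0],16],
    [[-4,0,-150],[0,0,0],16],
    [[-4,0,-150],[0,0,0],16],
    [[-4,0,-150],[0,0,0],16],
  ],
)

```text
t: 67.98
ee_pos: [505.6, -392.1, 330.2]
tool_rot: [[1.0, -0.026, 0.006], [-0.026, -1.0, -0.004], [0.006, 0.004, -1.0]]
force: [0.5, -0.6, -0.3]
finger_gap: 15.9
```

```bash
python3 - <<'E'
from h import *
plan(480,-391.5,177,-1.5);snap('wrist','w29.png')
E
```

```text
t67.98 shift [-26.5  -0.5 153.1] turn [ 0.2 -0.3 -0. ] gap 15.9 F [ 0.5 -0.6 -0.3] p [ 505.6 -392.1  330.2] yaw -1.5
```

View pics/w29.png

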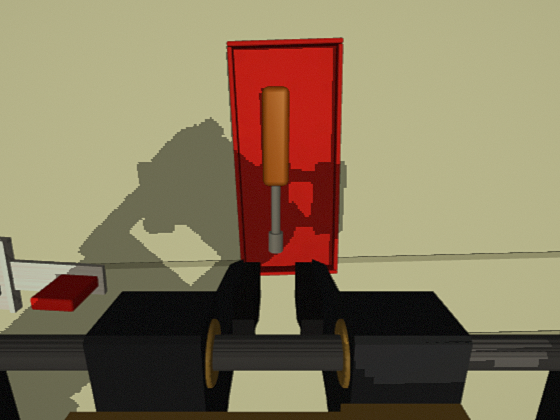

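>>> carry_out(
  targets=[
    [[-10,5,-20],[0,0,0],16],
    [[-30,15,-40],[0,0,0],16],
    [[-60,30,-60],[0,0,0],16],
    [[-95,50,-70],[0,0,0],16],
    [[-130,65,-70],[0,0,0],16],
    [[-165,80,-70],[0,0,0],16],
    [[-195,90,-70],[0,0,0],16],
    [[-215,90,-70],[0,0,0],16],
    [[-225,90,-70],[0,0,0],16],
    [[-225,90,-70],[0,0,0],16],
  ],
)

```text
t: 68.87
ee_pos: [276.6, -476.1, 396.5]
tool_rot: [[1.0, -0.029, 0.003], [-0.029, -1.0, 0.001], [0.002, -0.001, -1.0]]
force: [0.1, 0.9, 0.1]
finger_gap: 16.3
```

>>> carry_out(
  targets=[
    [[0,0,0],[0,0,0],16],
    [[0,0,0],[0,0,0],16],
    [[0,0,0],[0,0,0],16],
    [[0,0,0],[0,0,0],16],
    [[0,0,0],[0,0,0],16],
    [[0,0,0],[0,0,0],16],
    [[0,0,0],[0,0,0],16],
    [[0,0,0],[0,0,0],16],
    [[0,0,0],[0,0,0],16],
    [[0,0,0],[0,0,0],16],
  ],
)

```text
t: 69.7
ee_pos: [276.6, -476.1, 396.5]
tool_rot: [[1.0, -0.029, 0.003], [-0.029, -1.0, 0.001], [0.002, -0.001, -1.0]]
force: [-0.9, 0.6, 0.1]
finger_gap: 15.9
```

```bash
python3 - <<'E'
from h import *
plan(480,-391.5,177,-1.5);snap('top','t12.png');im=cv2.imread('pics/t12.png')[140:320,165:465];cv2.imwrite('pics/t12c.png',cv2.resize(im,None,fx=2.6,fy=2.6,interpolation=cv2.INTER_CUBIC))
im=snap('scene','s12.png')[140:290,130:440,::-1];cv2.imwrite('pics/s12c.png',cv2.resize(im,None,fx=2.5,fy=2.5,interpolation=cv2.INTER_CUBIC))
E
```

```text
t69.70 shift [200.3 -90.1 220.1] turn [-0.1 -0.1 -0.1] gap 15.9 F [-0.9  0.6  0.1] p [ 276.6 -476.1  396.5] yaw -1.6
```

View pics/t12c.png

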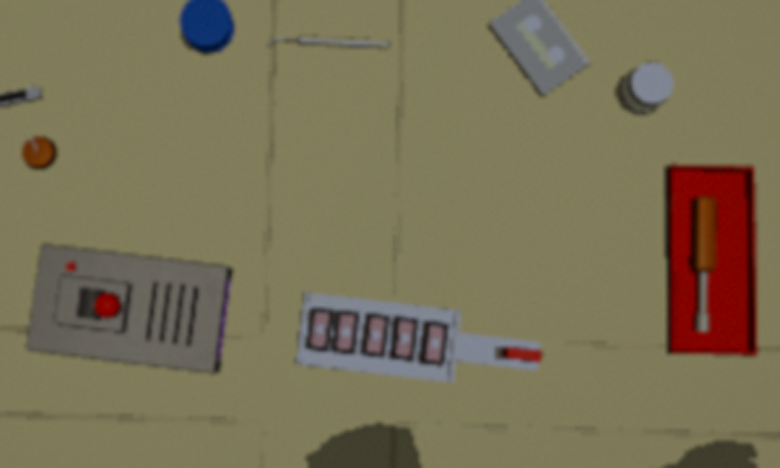

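View pics/s12c.png

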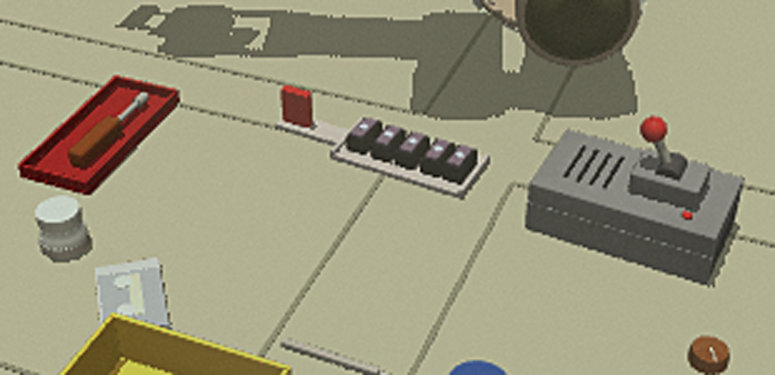

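All is in place: the driver is in the tray, five carriers are upright on the sled, the sled is about 70 mm clear of the mouth, and the lever is off.

```bash
python3 -c "
from station import arm;print(arm.sign_off())"
```

```text
the job is handed in; nothing more can be done
None
```

I carried out the whole job and handed it in at about 70 s on the robot's clock. No verdict came back, so what follows rests on my own checks.

**What I did**
- **Nut driver:** laid in the red tray. My first grasp closed too late and nudged it about 3 mm; the second held.
- **Carriers:** there were five. All were set upright on the sled's bed.
- **Sled in:** slid under the hood until it met the stop at about 28 N. By camera the sled's origin was then 97.5 mm inside the mouth, against a nominal 97.
- **Lamp:** swung fully on to its end stop, held for about 4 s, then swung fully off with the sled still home.
- **Sled out:** drawn straight back until its whole bed was clear of the hood.

**One thing I had to mend:** the driver had shifted about 17 mm inside the tray while I was working elsewhere, and its socket end reached the tray wall. I pushed it about 18 mm back, away from the wall.

**Last checks (top, scene and wrist pictures)**
- The driver lies inside the tray, clear of the walls.
- All five carriers stand on the bed. The two nearest the leading end are closer together than I planned.
- The bed is roughly 70 mm clear of the mouth.
- The lever is back at off.
- The bystanders look unmoved; I did not measure them again.
- The gripper is touching nothing.

No check failed. The only disagreement was in where the eraser's mouth lies: the top and wrist cameras differed by about 3 mm, and I used the wrist camera's value.

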